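# Change over the toy-wheel turning mandrel

### The arm

A 6-joint arm with a two-finger parallel gripper is mounted at the origin on a cart in front of the work surface, level with it; the furniture and walls round the work are solid. World frame = base frame: x ahead of the robot, y to its left, z up, the work surface at z = 0. Lengths are in mm, angles in rad, forces in N, time in s.
With the tool pointing down it reaches from about 375 to 825 mm from the base axis. Payload 5.5 kg.
Tool frame: the origin (TCP) lies on the centre line of the jaws, within the pads' length; the fingertips stand 14 mm ahead of it and the grasp point (between the pads) lies 5 mm behind it; z points along the fingers, y is the direction in which the jaws open and shut (so a half turn about z gives the same grasp; the last joint's range is limited). The gripper opens to 85 mm and grips with 20 to 120 N. Pads are 22 mm wide; open, the fingers measure 114 mm over their backs; the gripper's body (76 mm by 85 mm) begins 54 mm behind the grasp point. The pads swing forward as they close: fully open they stand 13 mm farther back than shut.
Start: joints at [-1.121, 0.314, -0.047, 1.21, 0, 1.571], TCP at [260.867, -540.318, 245.299] pointing down, gripper open.
Joint ranges: [-2.67, 2.67], [-0.69, 1.73], [-1.03, 1.25], [-2.08, 2.16], [-1.42, 1.45], [-3.14, 3.14]. Speed limits (rad/s): [2.39, 2.39, 3.01, 3.14, 3.14, 3.14].

### API

Orientations are given as [roll, pitch, yaw] about the fixed x, y, z axes, in that order (R = Rz(yaw) Ry(pitch) Rx(roll)).
In Python, from plant import status, cams, ticket gives the robot as it stands. The module is installed in compiled form; this text tells all that it offers.
- The arm moves only by the tool step_arm, never from a script. Its argument "series" is a list of rows, each a list of 6 numbers: the shift along the world's x, y, z in mm, then the turn, a rotation vector about the world's x, y, z in rad. A call has 1 to 12 rows; each row is the pose to reach, as a shift and turn from the pose commanded when the call began; what a row does not reach only later rows make up. A row lasts 1/8 s, in which the tool goes at most 62.5 mm and 10.7 degrees, less where a joint would pass 70% of its speed; a pose out of reach is approached as far as the arm can. A call with a gripper value outside its range is refused whole. "jaw" is the finger opening in mm, from 0 to 85.4, set as the call begins (left out, the last holds). The fingers move at their own pace and stop on an object; "force" is the grip in N (left out, the last holds). Time passes only in rows, so rows that repeat a pose let the fingers close. It gives the time, the measured TCP pose, the force and the opening at its end, in the units of the state.
- status.get_obs(): the state, without advancing time (a new reading comes with each control period).
- cams.get_image(name): name is "side" or "top" or "wrist"; returns the picture (384x512x3 uint8, red, green, blue); there is no depth.
- cams.get_calibration(name): a dict with "fx", "fy", "cx", "cy" (pixels), "world_from_camera" (4x4, takes a point from camera to world coordinates). Camera axes: x right, y up, looking along -z (the intrinsics and any distortion apply to the point x, -y, -z); pixel columns grow to the right and rows downward; lengths in mm; the calibration is good to about 2 mm. A picture is of the moment at which its call begins: read the wrist's pose just before it. get_calibration takes no time and is no camera call; for the wrist camera it gives the pose at the moment of the call.
- ticket.job_done(): hands the job in, once; it reports no verdict.
The state is a dict: "t": time; "joint_positions": joint angles; "qvel": joint speeds; "tau": joint torques, N m; "tool_pos": TCP position; "tcp_rot": TCP orientation; "contact_force": force on the tool from outside, world axes, zero at the start; "ft_torque": the same for the moment, N m; "opening": finger opening in mm.
Only numpy, scipy, OpenCV 4.12 (cv2) and the standard library are available. Lean on these libraries where they do the work, as an engineer would, in place of code of your own. Each camera call takes 0.05 s, during which the arm holds its last target.

### The job

Change the toy-wheel mandrel over for the next batch: first take off the knurled collar and set it down on the bench, then take off the finished wheel and put it in the bowl. Then thread the new stack down the mandrel, every ring fully home on the one below: the wheel blanks go in the three wheel places from the bottom up (next to the flange, where the mandrel is stiffest), with one spacer ring between one place and the next, and once the blanks run out a filler sleeve takes each empty place (all blanks are on before the first sleeve). Close the stack with the collar on top, leave spare sleeves lying on the bench, and do not disturb the sanding block or the little turned skittle.

Things in the scene. Friction and masses are not known exactly. Their poses are not given: they have to be found in the camera images.
- mandrel_seat (a point): A steel mandrel (plain upright post, 18 mm diameter) for turning toy wheels in a gang, in a square hardwood block (80 x 80 x 36 mm) screwed to the bench. This point is on the post's axis, on the top face of its steel flange (40 mm diameter, 42 mm above the bench): the seat of the lowest ring. z runs up the post. All rings have a 20 mm bore: 1 mm clear all round.
- mandrel_tip (a point): The blunt cone point of the mandrel, on its axis, 66 mm above the seat; the full 18 mm diameter ends 60 mm above the seat. The full stack from the flange up: wheel place 11, spacer 9, wheel place 11, spacer 9, wheel place 11, collar 9 mm; so the ring centres stand 5.5, 15.5, 25.5, 35.5, 45.5 and 55.5 mm above the seat.
- cable_bend (a point): A point on a black cable, 8 mm thick, that lies fixed across the bench through x, y (m) = (0.43,-0.40), (0.41,-0.20), (0.445,-0.02), (0.55,0.20), (0.70,0.34). Do not set rings down on it: they would lean. The bench round (0.43, 0.045), between cable and mandrel, starts clear.
- bowl_floor (a point): A turned wooden bowl for finished wheels, fixed where it stands: 235 mm across the rim, rim 83 mm above the bench. This point is the centre of its inner floor, 20 mm above the bench; the inside widens from about 60 mm across at the floor to about 210 mm at the rim.
- finished_wheel_mid (a point): The finished toy wheel, beech, 52 mm diameter, 11 mm thick, rounded tread, dished face with a hub, 20 mm bore. At the start it sits on the mandrel's flange under the collar. Point at its centre, half-way up; z is its axis (either face may be up).
- finished_wheel: The same finished wheel; origin at the centre of its underside.
- collar_mid (a point): The knurled steel clamp collar, 46 mm diameter over the knurl, 9 mm tall (the top 1.5 mm step in to 35 mm), 20 mm bore. At the start it sits on the mandrel on top of the finished wheel. Point at its centre, half-way up; z is its axis.
- collar: The same collar; origin at the centre of its underside.
- blank_0_mid (a point): A wheel blank: plain wooden disc with square edges as the hole saw left it, 54 mm diameter, 11 mm thick, 20 mm bore, lying flat on the bench at the start. One to three blanks are there (alike; the absent ones give None). Point at its centre, half-way up; z is its axis.
- blank_0: The same blank; origin at the centre of its underside.
- blank_1_mid (a point): A wheel blank: plain wooden disc with square edges as the hole saw left it, 54 mm diameter, 11 mm thick, 20 mm bore, lying flat on the bench at the start. One to three blanks are there (alike; the absent ones give None). Point at its centre, half-way up; z is its axis.
- blank_1: The same blank; origin at the centre of its underside.
- blank_2_mid (a point): A wheel blank: plain wooden disc with square edges as the hole saw left it, 54 mm diameter, 11 mm thick, 20 mm bore, lying flat on the bench at the start. One to three blanks are there (alike; the absent ones give None). Point at its centre, half-way up; z is its axis.
- blank_2: The same blank; origin at the centre of its underside.
- spacer_0_mid (a point): A steel spacer ring with thick walls, 40 mm diameter, 9 mm thick, 20 mm bore, lying flat on the bench at the start (two alike). Point at its centre, half-way up; z is its axis.
- spacer_0: The same spacer ring; origin at the centre of its underside.
- spacer_1_mid (a point): A steel spacer ring with thick walls, 40 mm diameter, 9 mm thick, 20 mm bore, lying flat on the bench at the start (two alike). Point at its centre, half-way up; z is its axis.
- spacer_1: The same spacer ring; origin at the centre of its underside.
- sleeve_0_mid (a point): A steel filler sleeve with thinner walls, 30 mm diameter, 11 mm long (as long as a blank is thick), 20 mm bore, standing on end on the bench at the start (two alike). Point at its centre, half-way up; z is its axis.
- sleeve_0: The same filler sleeve; origin at the centre of its underside.
- sleeve_1_mid (a point): A steel filler sleeve with thinner walls, 30 mm diameter, 11 mm long (as long as a blank is thick), 20 mm bore, standing on end on the bench at the start (two alike). Point at its centre, half-way up; z is its axis.
- sleeve_1: The same filler sleeve; origin at the centre of its underside.
- spinning_top_mid (a point): Bystander: a small turned wooden skittle shape, 36 mm across, 52 mm tall, standing on the bench; its centre. Leave it alone.
- sanding_block_mid (a point): Bystander: a rubber sanding block, 52 x 68 x 24 mm, lying on the bench; its centre. Leave it alone.
There are look-alikes about, which are no part of the job. Leave any blue look-alike of the blank_1 alone. What is shaped like the spacer_0 but pink or turquoise is not meant.

How it is judged (in metres and radians):
On the way, in this order (a step that is already met when the one before it is completed fails the run):
1. the collar is off the mandrel and set down, and the finished wheel lies in the bowl (height (world z) of collar_mid below 0.03 m and horizontal distance between finished_wheel_mid and bowl_floor below 0.085 m and height (world z) of finished_wheel_mid below 0.065 m and linear speed of finished_wheel below 0.03 m/s), for 0.2 s.
2. every blank is home on the mandrel in its place, and no sleeve is on the mandrel yet (horizontal distance between each of blank_0_mid, blank_1_mid, blank_2_mid and mandrel_seat below 0.003 m and angle between the z axis of each of blank_0_mid, blank_1_mid, blank_2_mid and the z axis of mandrel_seat, either way round below 0.1 rad and (height (world z) of blank_0_mid between 0.0455 and 0.0495 m or height (world z) of blank_0_mid between 0.0655 and 0.0695 m or height (world z) of blank_0_mid between 0.0855 and 0.0895 m) and (height (world z) of blank_1_mid between 0.0455 and 0.0495 m or height (world z) of blank_1_mid between 0.0655 and 0.0695 m or height (world z) of blank_1_mid between 0.0855 and 0.0895 m) and (height (world z) of blank_2_mid between 0.0455 and 0.0495 m or height (world z) of blank_2_mid between 0.0655 and 0.0695 m or height (world z) of blank_2_mid between 0.0855 and 0.0895 m) and height (world z) of each of sleeve_0_mid, sleeve_1_mid below 0.03 m), for 0.2 s.
At the end, for the whole second after the job is handed in: Finished wheel in the bowl; on the mandrel all blanks lowest, sleeves in the wheel places left over, a spacer between places, the collar on top: each within 3 mm of the axis, 0.1 rad of level and 2 mm of its home height; spare sleeves on the bench; all released and at rest (horizontal distance between finished_wheel_mid and bowl_floor below 0.085 m and height (world z) of finished_wheel_mid below 0.065 m and linear speed of each of finished_wheel, blank_0, blank_1, blank_2, spacer_0, spacer_1, sleeve_0, sleeve_1, collar below 0.03 m/s and horizontal distance between each of blank_0_mid, blank_1_mid, blank_2_mid, spacer_0_mid, spacer_1_mid, collar_mid and mandrel_seat below 0.003 m and angle between the z axis of each of blank_0_mid, blank_1_mid, blank_2_mid, spacer_0_mid, spacer_1_mid, collar_mid and the z axis of mandrel_seat, either way round below 0.1 rad and (height (world z) of blank_0_mid between 0.0455 and 0.0495 m or height (world z) of blank_0_mid between 0.0655 and 0.0695 m or height (world z) of blank_0_mid between 0.0855 and 0.0895 m) and (height (world z) of blank_1_mid between 0.0455 and 0.0495 m or height (world z) of blank_1_mid between 0.0655 and 0.0695 m or height (world z) of blank_1_mid between 0.0855 and 0.0895 m) and (height (world z) of blank_2_mid between 0.0455 and 0.0495 m or height (world z) of blank_2_mid between 0.0655 and 0.0695 m or height (world z) of blank_2_mid between 0.0855 and 0.0895 m) and (height (world z) of spacer_0_mid between 0.0555 and 0.0595 m or height (world z) of spacer_0_mid between 0.0755 and 0.0795 m) and (height (world z) of spacer_1_mid between 0.0555 and 0.0595 m or height (world z) of spacer_1_mid between 0.0755 and 0.0795 m) and height (world z) of collar_mid between 0.0955 and 0.0995 m and ((horizontal distance between sleeve_0_mid and mandrel_seat below 0.003 m and angle between the z axis of sleeve_0_mid and the z axis of mandrel_seat, either way round below 0.1 rad and (height (world z) of sleeve_0_mid between 0.0655 and 0.0695 m or height (world z) of sleeve_0_mid between 0.0855 and 0.0895 m)) or height (world z) of sleeve_0_mid below 0.03 m) and ((horizontal distance between sleeve_1_mid and mandrel_seat below 0.003 m and angle between the z axis of sleeve_1_mid and the z axis of mandrel_seat, either way round below 0.1 rad and (height (world z) of sleeve_1_mid between 0.0655 and 0.0695 m or height (world z) of sleeve_1_mid between 0.0855 and 0.0895 m)) or height (world z) of sleeve_1_mid below 0.03 m)); the robot touches nothing.
It fails at once if the turned skittle is disturbed (moved more than 4 cm) (distance of spinning_top_mid from where it was at the start of the episode above 0.04 m).
It fails at once if the sanding block is disturbed (moved more than 4 cm) (distance of sanding_block_mid from where it was at the start of the episode above 0.04 m).
Of blank_0, blank_1, blank_2 only 1 to 3 are there at a start; the rules pass over those that are not, and their reading is None.
At some moment in a run one of blank_0, blank_1, blank_2, spacer_0, spacer_1, sleeve_0, sleeve_1 may be knocked a few centimetres aside while the robot is not near it.
Once in a run the grip may slacken for a moment while it holds something.
It also fails if it takes over 210 s, if anything falls off the work surface, if the arm or the gripper's body presses on something with over 40 N, if the wrist force passes 120 N, or if a joint passes its speed limit or range.

## Working session

There is one attempt and no reset: what is moved stays moved. The work goes in short steps, Python scripts to look and compute and a tool call to move; the robot and the scene stay as the last step left them, time stands still between calls to the robot, and variables do not carry over. Pictures are saved under pics/ and viewed, and the job is handed in when it is done.

Besides the shell and the picture viewer there is one more tool, called after ">>>" as a command line: name --pt "numbers of a row" for each row, then --argument value for the rest. step_arm: Moves the arm, as the interface text tells. Its arguments: {"type":"object","properties":{"series":{"type":"array","items":{"type":"array","items":{"type":"number"}}},"jaw":{"type":"number"},"force":{"type":"number"}},"required":["series"]}

```bash
mkdir -p pics; cat > h.py <<'E'
import numpy as np, cv2
from plant import status, cams, ticket
def snap(n,f):
    c=cams.get_calibration(n); im=cams.get_image(n); np.save(f'pics/{f}.npy',im); import pickle; pickle.dump(c,open(f'pics/{f}.pkl','wb'))
    cv2.imwrite(f'pics/{f}.png',im[:,:,::-1]); return im,c
def load(f):
    import pickle; return np.load(f'pics/{f}.npy'),pickle.load(open(f'pics/{f}.pkl','rb'))
def ray(c,u,v,z):
    T=np.array(c['world_from_camera']); d=np.array([(u-c['cx'])/c['fx'],-(v-c['cy'])/c['fy'],-1.])
    d=T[:3,:3]@d; o=T[:3,3]; return o+d*(z-o[2])/d[2]
def proj(c,p):
    T=np.array(c['world_from_camera']); q=T[:3,:3].T@(np.array(p,float)-T[:3,3])
    return c['cx']+c['fx']*q[0]/-q[2], c['cy']-c['fy']*q[1]/-q[2]
E
python3 - <<'E'
from h import *
np.set_printoptions(precision=3,suppress=True)
print(status.get_obs())
for n in ['side','top','wrist']:
    im,c=snap(n,n+'0'); print(n,c)
E
```

```text
{'t': 0.0, 'joint_positions': array([-1.121,  0.314, -0.048,  1.21 ,  0.   ,  1.571]), 'qvel': array([ 0.   , -0.001, -0.001, -0.   ,  0.   , -0.   ]), 'tau': array([ -0.002, -53.959,  33.975,   0.019,  -0.   ,  -0.   ]), 'tool_pos': array([ 260.64 , -539.818,  244.432]), 'tcp_rot': array([-3.14, -0.  ,  0.45]), 'contact_force': array([-0.095, -0.123, -0.015]), 'ft_torque': array([0.006, 0.019, 0.038]), 'opening': 85.2878191895274}
side {'fx': 439.2168840193174, 'fy': 439.2168840193174, 'cx': 254.44772661356438, 'cy': 193.33957819648907, 'world_from_camera': array([[  -0.863,    0.275,   -0.424,  -66.489],
       [  -0.506,   -0.484,    0.714, 1036.098],
       [  -0.009,    0.83 ,    0.557,  869.152],
       [   0.   ,    0.   ,    0.   ,    1.   ]])}
top {'fx': 406.7318625676449, 'fy': 406.7318625676449, 'cx': 260.5272279000296, 'cy': 192.68956540573683, 'world_from_camera': array([[   0.01 ,    0.998,   -0.06 ,  443.713],
       [  -1.   ,    0.009,   -0.02 ,   54.596],
       [  -0.02 ,    0.06 ,    0.998, 1254.86 ],
       [   0.   ,    0.   ,    0.   ,    1.   ]])}
wrist {'fx': 305.7693329209129, 'fy': 305.7693329209129, 'cx': 246.69117976833152, 'cy': 195.06766036017657, 'world_from_camera': array([[   0.433,    0.86 ,    0.268,  328.869],
       [  -0.901,    0.415,    0.126, -506.163],
       [  -0.003,   -0.296,    0.955,  373.264],
       [   0.   ,    0.   ,    0.   ,    1.   ]])}
```

View pics/top0.png

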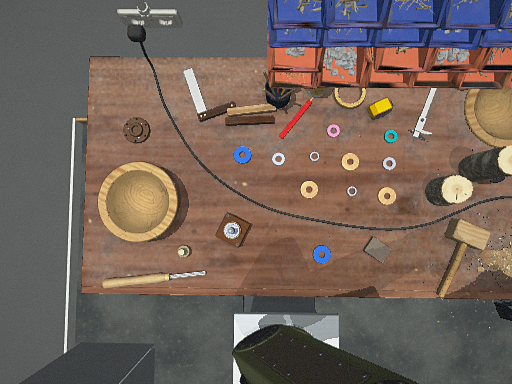

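View pics/side0.png

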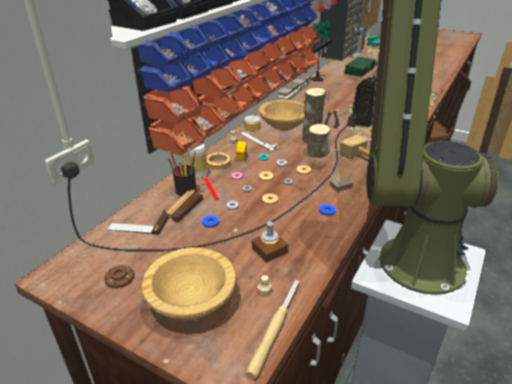

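```bash
python3 - <<'E'
from h import *
im,c=load('top0'); o=im[60:330,60:460]; cv2.imwrite('pics/topz.png',cv2.resize(o[:,:,::-1],(800,540),interpolation=cv2.INTER_CUBIC))
E
```

```text
(no output)
```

View pics/topz.png

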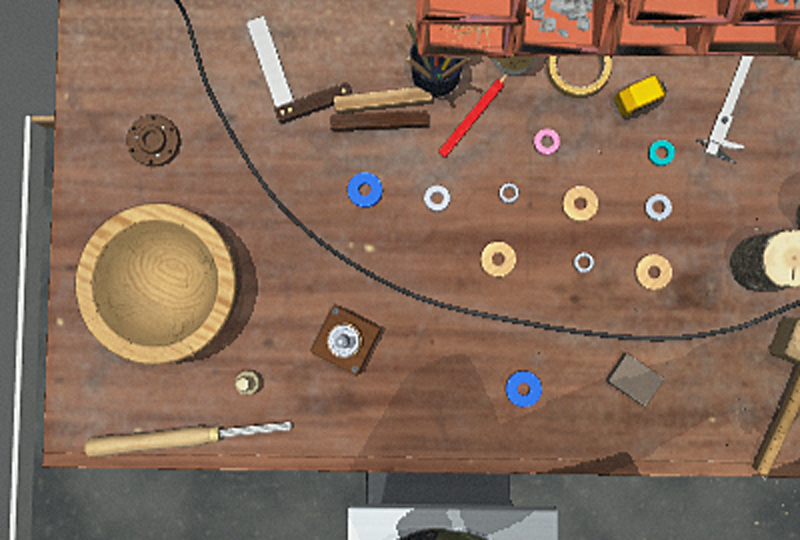

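Top view: the three tan blanks are at about (350,161), (309,189) and (387,196). The spacers are at (278,159) and (389,163), the sleeves at (314,156) and (352,191), the mandrel at (233,230) and the bowl at (137,201). The blue, pink and turquoise look-alikes are to be left alone. With three blanks, no sleeve is needed.

```bash
cat >> h.py <<'E'
def blobs(im,lo,hi,amin=20,amax=5000,box=None):
    hsv=cv2.cvtColor(im,cv2.COLOR_RGB2HSV); m=cv2.inRange(hsv,np.array(lo),np.array(hi))
    if box: 
        k=np.zeros_like(m); k[box[1]:box[3],box[0]:box[2]]=255; m&=k
    cs,_=cv2.findContours(m,cv2.RETR_EXTERNAL,cv2.CHAIN_APPROX_NONE); r=[]
    for q in cs:
        h=cv2.convexHull(q); a=cv2.contourArea(h)
        if amin<a<amax:
            M=cv2.moments(h); r.append((M['m10']/M['m00'],M['m01']/M['m00'],a,len(q)>4 and cv2.fitEllipse(q) or None))
    return r
E
python3 - <<'E'
from h import *
im,c=load('top0')
for nm,lo,hi,z in [('tan',(12,60,170),(28,200,255),11),('grey',(0,0,150),(179,60,255),9),('blue',(100,120,100),(125,255,255),11)]:
    for u,v,a,e in blobs(im,lo,hi,box=(220,120,420,270)):
        p=ray(c,u,v,z); k=np.sqrt(4*a/np.pi)*1245/406.7; print(nm,round(u,1),round(v,1),a,'diam',k.round(1),p.round(1))
for uv,z in [((233,230),108),((183.5,252),26),((376.5,248.5),12),((137.5,201),83)]: print(uv,ray(c,*uv,z).round(1))
E
```

```text
tan 386.6 195.4 231.0 diam 52.5 [ 513.3 -304.1   11. ]
tan 308.8 189.1 225.0 diam 51.8 [530.6 -67.6  11. ]
tan 349.9 161.1 219.0 diam 51.1 [ 617.8 -193.3   11. ]
grey 231.2 230.2 172.5 diam 45.4 [402.9 168.4   9. ]
grey 351.6 190.6 64.0 diam 27.6 [ 527.2 -198.4    9. ]
grey 389.0 163.2 124.0 diam 38.5 [ 612.6 -312.9    9. ]
grey 278.0 158.3 114.5 diam 37.0 [625.1  27.1   9. ]
grey 314.1 155.8 59.5 diam 26.6 [633.8 -83.8   9. ]
grey 416.7 129.5 58.5 diam 26.4 [ 717.4 -398.4    9. ]
blue 321.4 253.9 233.5 diam 52.8 [ 334.2 -106.2   11. ]
blue 242.0 154.5 218.5 diam 51.1 [635.9 138.3  11. ]
(233, 230) [406.7 154.3 108. ]
(183.5, 252) [336.5 309.9  26. ]
(376.5, 248.5) [ 352.5 -272.1   12. ]
(137.5, 201) [486.8 435.1  83. ]
```

```bash
python3 - <<'E'
from h import *
im,c=load('side0'); o=im[120:320,130:400]; cv2.imwrite('pics/sidez.png',cv2.resize(o[:,:,::-1],(800,592),interpolation=cv2.INTER_CUBIC))
E
```

```text
(no output)
```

View pics/sidez.png

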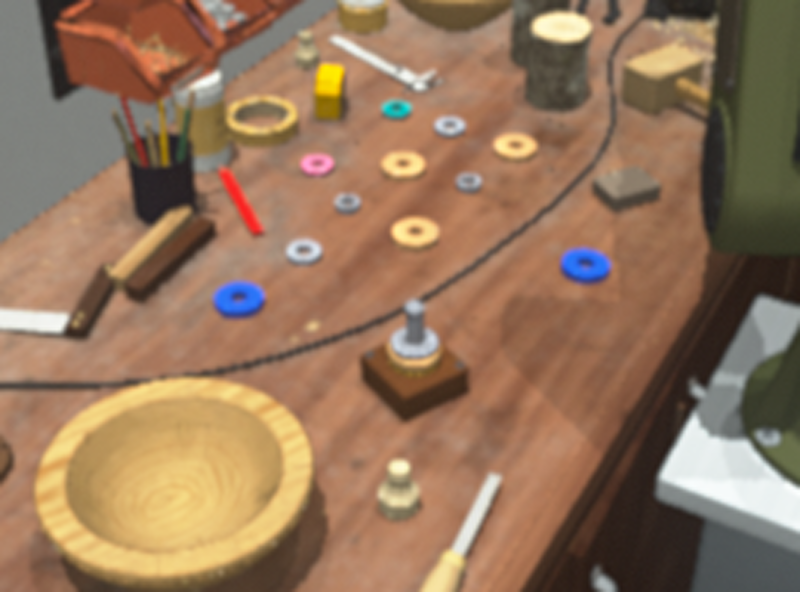

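View pics/wrist0.png

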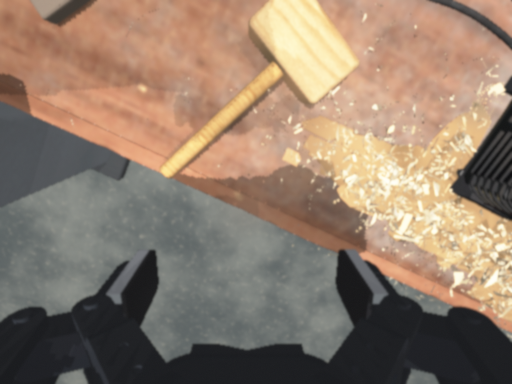

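>>> step_arm --pt "150 310 0 0 0 0.5" --pt "150 310 0 0 0 0.5" --pt "150 310 0 0 0 0.5" --pt "150 310 0 0 0 0.5" --pt "150 310 0 0 0 0.5" --pt "150 310 0 0 0 0.5" --pt "147 638 -65 0 0 1.12" --pt "147 638 -65 0 0 1.12" --pt "147 638 -65 0 0 1.12" --pt "147 638 -65 0 0 1.12" --pt "147 638 -65 0 0 1.12" --pt "147 638 -65 0 0 1.12" --jaw 85

```text
t: 1.65
tool_pos: [406.9, 100.5, 179.6]
tcp_rot: [-3.141, -0.0, 1.574]
contact_force: [1.1, -0.5, 0.2]
opening: 85.0
```

```bash
python3 - <<'E'
from h import *
np.set_printoptions(precision=3,suppress=True)
s=status.get_obs(); print(s['t'],s['tool_pos'],s['tcp_rot'])
im,c=snap('wrist','w1'); print(status.get_obs()['tool_pos'],c['world_from_camera'])
E
```

```text
1.65 [406.868 100.455 179.571] [-3.141 -0.     1.574]
[406.996 101.397 179.326] [[  1.     -0.002   0.002 406.999]
 [  0.002   0.956   0.294 176.923]
 [ -0.003  -0.294   0.956 308.325]
 [  0.      0.      0.      1.   ]]
```

View pics/w1.png

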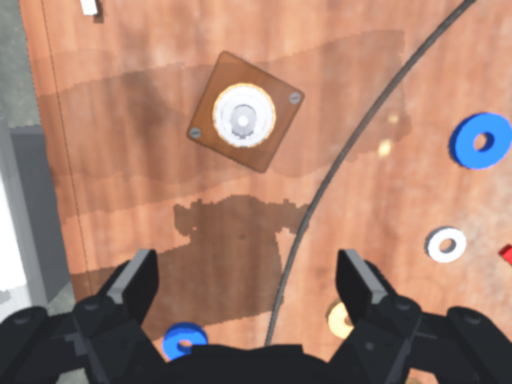

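The mandrel is at about (243,118): the collar is the white ring, the finished wheel's rim shows beneath it, and the post tip is at (241,121).

```bash
python3 - <<'E'
from h import *
np.set_printoptions(precision=3,suppress=True)
im,c=load('w1')
for lo,hi in [((0,0,170),(179,50,255)),((0,0,60),(179,60,255))]:
  for u,v,a,e in blobs(im,lo,hi,300,box=(200,70,290,160)): print(u,v,a,e, ray(c,u,v,62), np.sqrt(4*a/np.pi)/c['fx']*246)
o=im[70:160,200:290]; cv2.imwrite('pics/w1z.png',cv2.resize(o[:,:,::-1],(540,540),interpolation=cv2.INTER_CUBIC))
E
```

```text
243.5243438914027 115.81634992458521 2762.5 ((243.4993438720703, 115.8610610961914), (57.7574577331543, 59.90762710571289), 179.82656860351562) [403.906 165.773  62.   ] 47.7141711453335
243.56727638666902 115.70401941632628 2815.5 ((243.56246948242188, 115.74424743652344), (58.45771026611328, 60.34650421142578), 2.6722793579101562) [403.94  165.858  62.   ] 48.16970720267604
```

View pics/w1z.png

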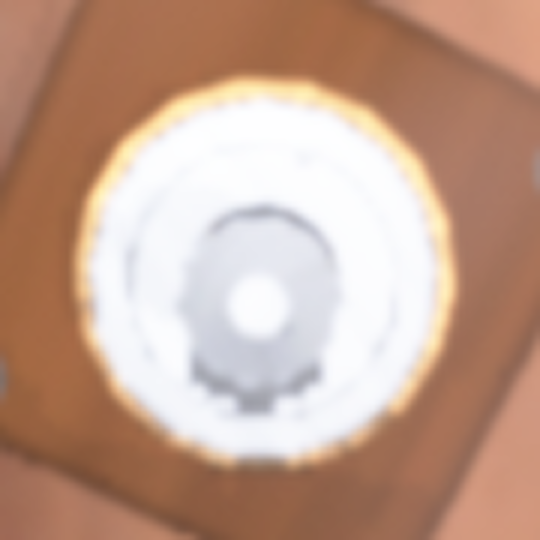

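```bash
python3 - <<'E'
from h import *
np.set_printoptions(precision=1,suppress=True)
im,c=load('w1'); print(ray(c,242.9,120.8,108))
t,ct=load('top0'); print(ray(ct,231.2,230.2,62)); 
o=t[200:260,200:270]; cv2.imwrite('pics/tz.png',cv2.resize(o[:,:,::-1],(700,600),interpolation=cv2.INTER_CUBIC))
s,cs=load('side0'); o=s[210:260,235:305]; cv2.imwrite('pics/sz.png',cv2.resize(o[:,:,::-1],(700,500),interpolation=cv2.INTER_CUBIC))
for z in(42,62,108): print(proj(cs,(404,164,z)),proj(ct,(404,164,z)))
E
```

```text
[404.1 164.8 108. ]
[404.6 163.6  62. ]
(np.float64(268.91637520403685), np.float64(239.45839454098322)) (np.float64(231.68084415069993), np.float64(230.17720053818476))
(np.float64(268.98263410823915), np.float64(234.12780906974797)) (np.float64(231.0622651400737), np.float64(230.39528573657097))
(np.float64(269.1395266771429), np.float64(221.50566781323897)) (np.float64(229.5576460995683), np.float64(230.92575175030146))
```

View pics/tz.png

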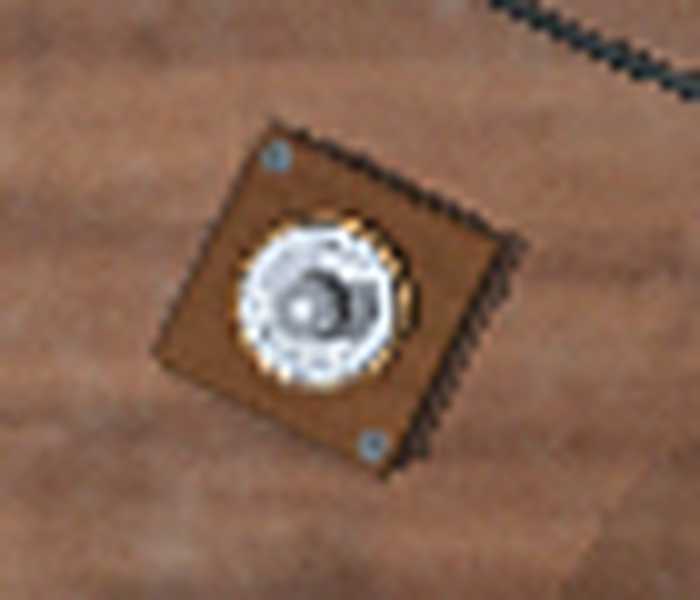

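View pics/sz.png

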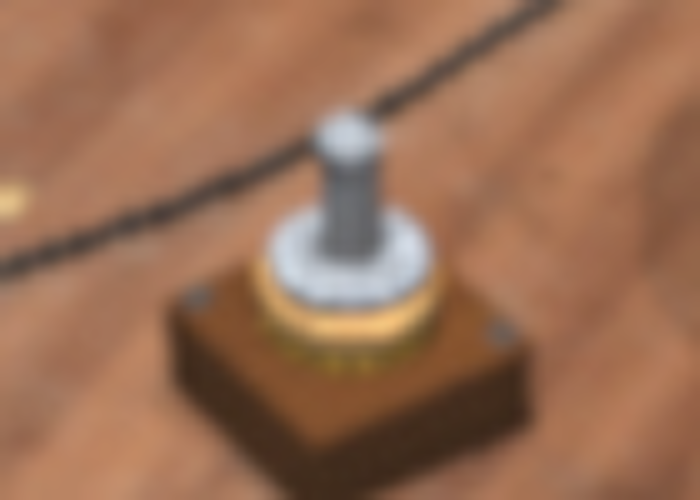

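>>> step_arm --pt "-3 66 -10 0 0 0" --pt "-3 66 -25 0 0 0" --pt "-3 66 -25 0 0 0" --pt "-3 66 -25 0 0 0"

```text
t: 2.2
tool_pos: [404.8, 162.5, 155.4]
tcp_rot: [-3.141, 0.001, 1.568]
contact_force: [-0.8, -0.9, 0.5]
opening: 84.9
```

>>> step_arm --pt "0 0 0 0 0 0"

```text
t: 2.33
tool_pos: [405.3, 162.7, 155.8]
tcp_rot: [3.141, -0.0, 1.568]
contact_force: [0.9, 1.0, -0.5]
opening: 84.6
```

>>> step_arm --pt "-1 1.5 -40 0 0 0" --pt "-1 1.5 -60 0 0 0" --pt "-1 1.5 -75 0 0 0" --pt "-1 1.5 -85 0 0 0" --pt "-1 1.5 -91 0 0 0" --pt "-1 1.5 -91 0 0 0" --pt "-1 1.5 -91 0 0 0" --jaw 62

```text
t: 3.2
tool_pos: [404.3, 165.3, 64.8]
tcp_rot: [3.141, -0.0, 1.57]
contact_force: [0.2, -0.6, 0.3]
opening: 62.1
```

```bash
python3 - <<'E'
from h import *
np.set_printoptions(precision=3,suppress=True)
im,c=snap('wrist','w2');im,c=snap('side','s2'); o=im[150:270,200:340]; cv2.imwrite('pics/s2z.png',cv2.resize(o[:,:,::-1],(700,600),interpolation=cv2.INTER_CUBIC))
E
```

```text
(no output)
```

View pics/w2.png

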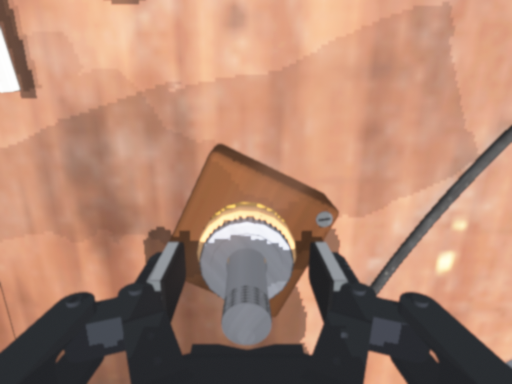

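View pics/s2z.png

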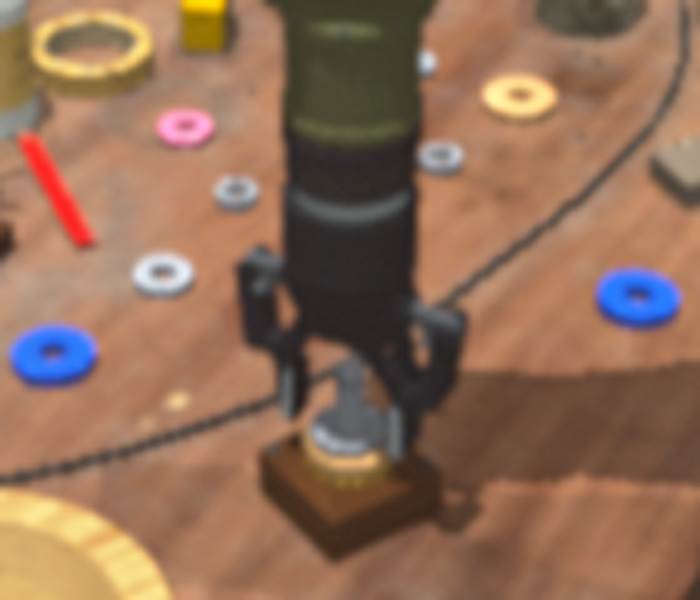

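```bash
python3 - <<'E'
from h import *
im,c=load('side0')
for x in (404-31,404+31):
  for z in (45,50,55,60,70):
    u,v=proj(c,(x,165,z)); print(x,z,round((u-200)*5),round((v-150)*5))
E
```

```text
373 45 391 461
373 50 391 455
373 55 391 448
373 60 391 441
373 70 392 428
435 45 298 427
435 50 298 421
435 55 298 414
435 60 298 408
435 70 298 394
```

>>> step_arm --pt "0 0 0 0 0 0" --pt "0 0 0 0 0 0" --pt "0 0 0 0 0 0" --pt "0 0 0 0 0 0" --jaw 40 --force 40

```text
t: 3.8
tool_pos: [404.4, 165.4, 65.2]
tcp_rot: [3.14, -0.0, 1.57]
contact_force: [-0.9, -1.4, 7.7]
opening: 41.9
```

>>> step_arm --pt "0 0 0 0 0 0" --pt "0 0 0 0 0 0"

```text
t: 4.05
tool_pos: [404.4, 165.4, 65.2]
tcp_rot: [3.14, -0.0, 1.57]
contact_force: [-1.9, -0.8, 7.4]
opening: 42.2
```

```bash
python3 - <<'E'
from h import *
im,c=snap('wrist','w3')
E
```

```text
(no output)
```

View pics/w3.png

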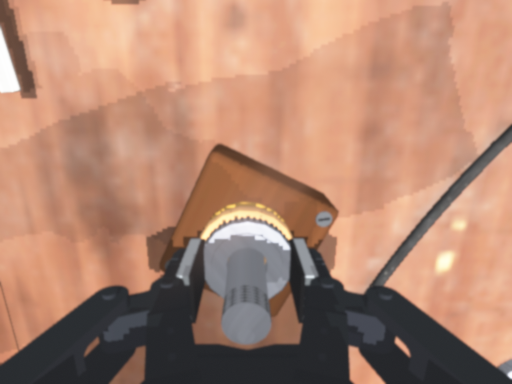

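>>> step_arm --pt "0 0 0 0 0 0" --pt "0 0 0 0 0 0" --pt "0 -0.5 -2 0 0 0" --pt "0 -0.5 -4 0 0 0" --pt "0 -0.5 -4 0 0 0" --jaw 60

```text
t: 4.72
tool_pos: [403.6, 164.6, 60.0]
tcp_rot: [-3.141, 0.0, 1.57]
contact_force: [0.4, -1.1, 0.1]
opening: 60.1
```

>>> step_arm --pt "0 0 0 0 0 0" --pt "0 0 0 0 0 0" --pt "0 0 0 0 0 0" --pt "0 0 0 0 0 0" --pt "0 0 0 0 0 0" --jaw 40

```text
t: 5.35
tool_pos: [404.1, 164.8, 61.0]
tcp_rot: [3.141, -0.0, 1.57]
contact_force: [-2.4, -1.0, 9.1]
opening: 45.4
```

>>> step_arm --pt "0 0 2 0 0 0" --pt "0 0 6 0 0 0" --pt "0 0 14 0 0 0" --pt "0 0 26 0 0 0" --pt "0 0 45 0 0 0" --pt "0 0 68 0 0 0" --pt "0 0 70 0 0 0" --force 60

```text
t: 6.22
tool_pos: [405.4, 165.3, 132.3]
tcp_rot: [3.138, -0.001, 1.57]
contact_force: [0.4, 0.2, -1.3]
opening: 43.5
```

>>> step_arm --pt "26 -60 0 0 0 0" --pt "26 -119 -20 0 0 0" --pt "26 -119 -70 0 0 0" --pt "26 -119 -105 0 0 0" --pt "26 -119 -112 0 0 0" --pt "26 -119 -114 0 0 0" --pt "26 -119 -114 0 0 0"

```text
t: 7.1
tool_pos: [429.5, 45.8, 16.3]
tcp_rot: [-3.141, 0.0, 1.57]
contact_force: [-0.8, 1.1, -0.3]
opening: 43.5
```

```bash
python3 - <<'E'
from h import *
im,c=snap('wrist','w4')
im,c=snap('side','s4'); o=im[130:250,230:370]; cv2.imwrite('pics/s4z.png',cv2.resize(o[:,:,::-1],(700,600),interpolation=cv2.INTER_CUBIC))
E
```

```text
(no output)
```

View pics/w4.png

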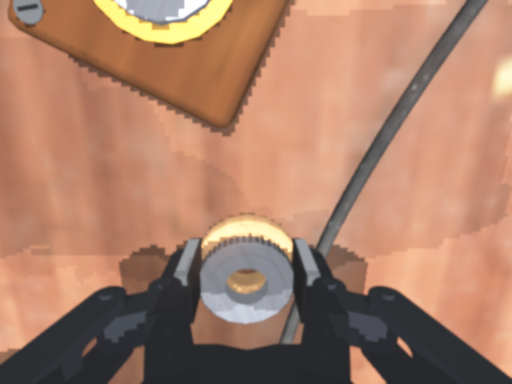

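View pics/s4z.png

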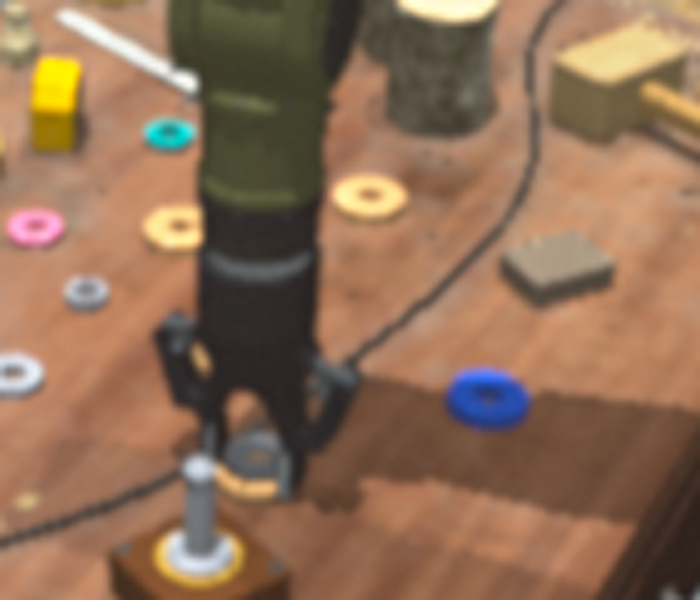

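The wrist view shows that the collar at (247,285) came up together with the finished wheel, the tan rim at (247,225) beneath it. The pads caught both, so the opening reads about 4 mm low under load. I'll set both down here, then separate them.

>>> step_arm --pt "0 0 -1 0 0 0" --pt "0 0 -2 0 0 0" --pt "0 0 -2 0 0 0"

```text
t: 7.58
tool_pos: [430.3, 46.0, 15.2]
tcp_rot: [3.141, -0.001, 1.57]
contact_force: [-4.0, 1.4, 11.7]
opening: 43.4
```

>>> step_arm --pt "0 0 -1 0 0 0" --pt "0 0 -2 0 0 0" --pt "0 0 -2 0 0 0"

```text
t: 7.95
tool_pos: [430.4, 46.1, 14.6]
tcp_rot: [3.14, -0.001, 1.57]
contact_force: [-11.1, 0.0, 32.6]
opening: 43.5
```

>>> step_arm --pt "0 0 2 0 0 0" --pt "0 0 2 0 0 0" --pt "0 0 2 0 0 0" --pt "0 0 12 0 0 0" --pt "0 0 40 0 0 0" --pt "0 0 70 0 0 0" --pt "0 0 70 0 0 0" --jaw 65

```text
t: 8.82
tool_pos: [433.0, 45.9, 85.0]
tcp_rot: [3.135, -0.0, 1.57]
contact_force: [1.1, 0.7, 1.2]
opening: 65.2
```

```bash
python3 - <<'E'
from h import *
np.set_printoptions(precision=2,suppress=True)
im,c=snap('wrist','w5'); print(status.get_obs()['tool_pos'])
E
```

```text
[431.8   45.81  83.65]
```

View pics/w5.png

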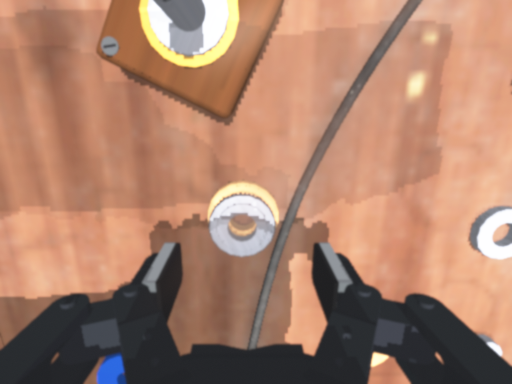

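```bash
python3 - <<'E'
from h import *
np.set_printoptions(precision=2,suppress=True)
im,c=load('w5')
for lo,hi in [((0,0,120),(179,40,255))]:
  for u,v,a,e in blobs(im,lo,hi,300,box=(190,160,290,270)): print(u,v,a,e, ray(c,u,v,19), np.sqrt(4*a/np.pi)/c['fx']*200)
o=im[160:270,190:300]; cv2.imwrite('pics/wz.png',cv2.resize(o[:,:,::-1],(550,550),interpolation=cv2.INTER_CUBIC))
for z,r in((20,17.5),(18,23),(11,25),(5.5,26)):
  print([tuple(np.round(proj(c,(431+dx*r,48+dy*r,z)),1)) for dx,dy in((1,0),(-1,0),(0,1),(0,-1))])
E
```

```text
241.63110486306363 225.24466312610642 3201.0 ((241.68447875976562, 225.2557373046875), (61.371219635009766, 65.37117004394531), 92.99211883544922) [429.71  40.72  19.  ] 41.75744966463934
[(np.float64(269.3), np.float64(215.7)), (np.float64(217.6), np.float64(216.0)), (np.float64(243.3), np.float64(191.1)), (np.float64(243.6), np.float64(239.4))]
[(np.float64(277.1), np.float64(214.7)), (np.float64(209.8), np.float64(214.9)), (np.float64(243.3), np.float64(182.2)), (np.float64(243.6), np.float64(245.3))]
[(np.float64(278.9), np.float64(211.1)), (np.float64(208.0), np.float64(211.4)), (np.float64(243.3), np.float64(176.8)), (np.float64(243.7), np.float64(243.5))]
[(np.float64(279.5), np.float64(208.5)), (np.float64(207.5), np.float64(208.8)), (np.float64(243.3), np.float64(173.5)), (np.float64(243.7), np.float64(241.4))]
```

View pics/wz.png

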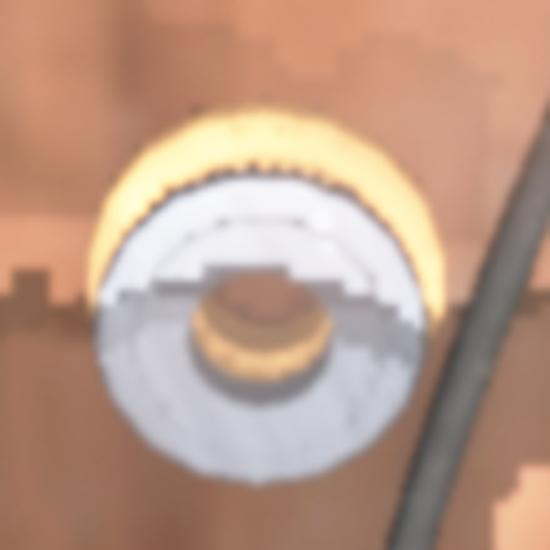

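>>> step_arm --pt "-1.5 -4 0 0 0 -0.4" --pt "-1.5 -4 0 0 0 -0.8" --pt "-1.5 -4 0 0 0 -1.2" --pt "-1.5 -4 0 0 0 -1.57" --pt "-1.5 -4 0 0 0 -1.57" --pt "-1.5 -4 0 0 0 -1.57" --pt "-1.5 -4 0 0 0 -1.57" --pt "-1.5 -4 0 0 0 -1.57" --pt "-1.5 -4 -35 0 0 -1.57" --pt "-1.5 -4 -55 0 0 -1.57" --pt "-1.5 -4 -60 0 0 -1.57" --pt "-1.5 -4 -60 0 0 -1.57"

```text
t: 10.38
tool_pos: [428.8, 17.9, 25.6]
tcp_rot: [-3.12, 0.0, 0.029]
contact_force: [-20.4, -7.9, 65.4]
opening: 64.7
```

>>> step_arm --pt "0 0 0 0 0 0"

```text
t: 10.5
tool_pos: [428.7, 17.9, 25.6]
tcp_rot: [-3.121, 0.0, 0.029]
contact_force: [-19.1, -8.0, 64.3]
opening: 65.0
```

>>> step_arm --pt "0 0 10 0 0 0" --pt "0 0 40 0 0 0" --pt "0 0 60 0 0 0" --pt "0 0 60 0 0 0"

```text
t: 11.0
tool_pos: [430.1, 18.1, 82.8]
tcp_rot: [-3.121, -0.002, 0.028]
contact_force: [0.1, 0.7, -0.8]
opening: 65.0
```

```bash
python3 - <<'E'
from h import *
np.set_printoptions(precision=3,suppress=True)
s=status.get_obs(); print(s['tool_pos'],s['tcp_rot'],s['joint_positions'],s['contact_force'])
im,c=snap('wrist','w6'); print(c['world_from_camera'])
im,c=snap('side','s6'); o=im[130:250,230:370]; cv2.imwrite('pics/s6z.png',cv2.resize(o[:,:,::-1],(700,600),interpolation=cv2.INTER_CUBIC))
E
```

```text
[430.087  18.104  82.782] [-3.121 -0.002  0.028] [ 0.027  0.137 -0.675  0.757  0.02   3.141] [ 0.086  0.654 -0.772]
[[  0.026   0.955   0.295 505.489]
 [ -0.999   0.031  -0.012  18.698]
 [ -0.021  -0.295   0.955 211.649]
 [  0.      0.      0.      1.   ]]
```

View pics/w6.png

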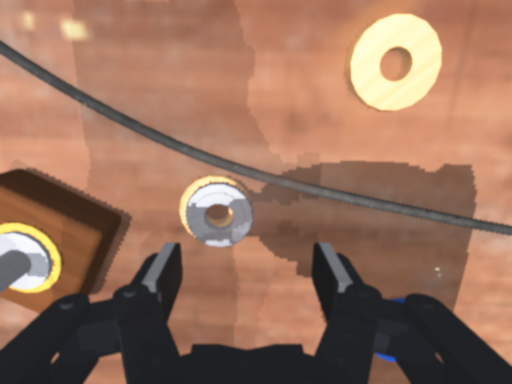

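View pics/s6z.png

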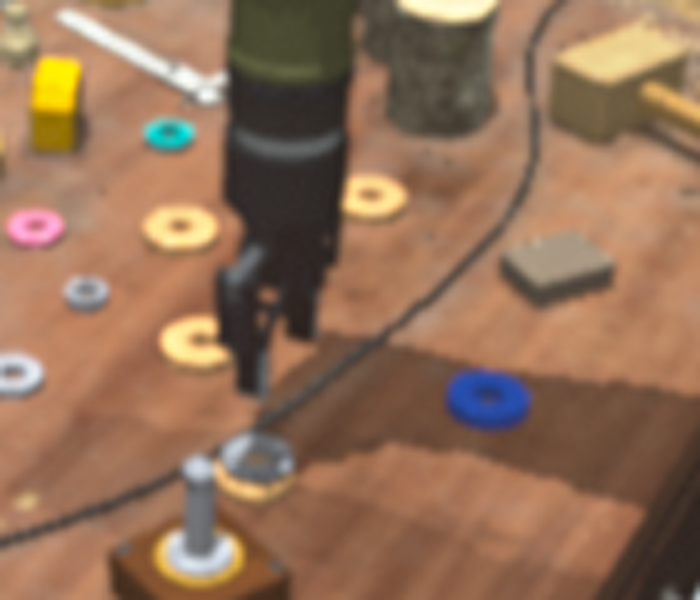

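```bash
cat >> h.py <<'E'
def circ(im,lo,hi,box,k=3):
    """ellipse of biggest blob's outer contour within box"""
    hsv=cv2.cvtColor(im,cv2.COLOR_RGB2HSV); m=cv2.inRange(hsv,np.array(lo),np.array(hi)); q=np.zeros_like(m); q[box[1]:box[3],box[0]:box[2]]=255; m&=q
    m=cv2.morphologyEx(m,cv2.MORPH_OPEN,np.ones((k,k),np.uint8))
    cs,_=cv2.findContours(m,cv2.RETR_EXTERNAL,cv2.CHAIN_APPROX_NONE); cs=max(cs,key=cv2.contourArea)
    return cv2.fitEllipse(cv2.convexHull(cs)), m
E
python3 - <<'E'
from h import *
np.set_printoptions(precision=2,suppress=True)
im,c=load('w6')
e,m=circ(im,(0,0,100),(179,40,255),(175,170,262,255)); print(e, ray(c,*e[0],18))
e,m=circ(im,(15,60,120),(35,255,255),(175,170,262,255)); print(e)
o=im[165:260,170:265]; cv2.imwrite('pics/wz.png',cv2.resize(o[:,:,::-1],(570,570),interpolation=cv2.INTER_CUBIC))
E
```

```text
((219.21481323242188, 214.28396606445312), (63.77508544921875, 66.90142059326172), 111.9081802368164) [431.41  39.46  18.  ]
((210.94764709472656, 205.30816650390625), (59.19419479370117, 66.43534851074219), 56.30778121948242)
```

View pics/wz.png

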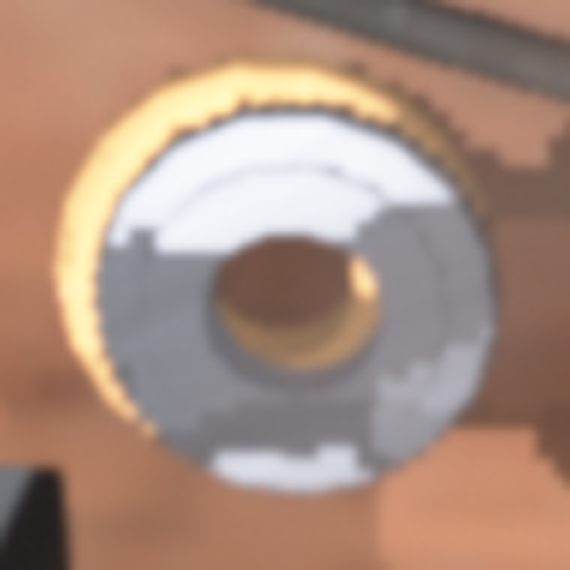

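>>> step_arm --pt "0 0 0 0 0 0.4" --pt "0 0 0 0 0 0.8" --pt "0 0 0 0 0 1.2" --pt "0 0 0 0 0 1.57" --pt "0 0 0 0 0 1.57" --pt "0 0 0 0 0 1.57" --pt "0 0 0 0 0 1.57" --pt "0 0 0 0 0 1.57" --pt "0 0 0 0 0 1.57" --pt "0 0 0 0 0 1.57" --jaw 62

```text
t: 12.35
tool_pos: [428.0, 18.1, 81.0]
tcp_rot: [-3.119, 0.0, 1.597]
contact_force: [0.6, 0.3, 0.2]
opening: 61.9
```

```bash
cat >> h.py <<'E'
from scipy.spatial.transform import Rotation as Rn
def delta(p,yaw,tilt=0):
    s=status.get_obs(); R=Rn.from_euler('xyz',s['tcp_rot']); T=Rn.from_euler('xyz',[np.pi,0,yaw])
    d=np.array(p)-s['tool_pos']; r=(T*R.inv()).as_rotvec(); print('now',s['tool_pos'].round(1),'delta',d.round(1),r.round(3))
E
python3 -c "
from h import *
delta((430,39.8,60),np.pi/2)"
```

```text
now [428.   18.1  81. ] delta [  2.   21.7 -21. ] [ 0.001 -0.023 -0.026]
```

>>> step_arm --pt "2 21.7 -10 0.001 -0.023 -0.026" --pt "2 21.7 -21 0.001 -0.023 -0.026" --pt "2 21.7 -21 0.001 -0.023 -0.026" --pt "2 21.7 -21 0.001 -0.023 -0.026"

```text
t: 12.85
tool_pos: [430.9, 39.4, 61.2]
tcp_rot: [3.14, -0.0, 1.571]
contact_force: [0.8, 0.4, -0.3]
opening: 62.3
```

```bash
python3 -c "
from h import *
delta((430,39.8,24.5),np.pi/2)
snap('wrist','w7')"
```

```text
now [430.9  39.4  61.2] delta [ -0.9   0.4 -36.7] [-0.     0.002 -0.001]
```

View pics/w7.png

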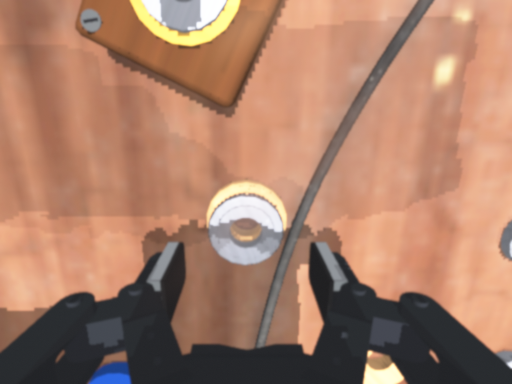

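>>> step_arm --pt "-1 0.5 -15 0 0 0" --pt "-1 0.5 -30 0 0 0" --pt "-1 0.5 -36.5 0 0 0" --pt "-1 0.5 -36.5 0 0 0"

```text
t: 13.4
tool_pos: [429.9, 40.1, 24.7]
tcp_rot: [3.14, -0.0, 1.572]
contact_force: [0.9, 0.0, 0.8]
opening: 61.8
```

>>> step_arm --pt "0 0 0 0 0 0" --pt "0 0 0 0 0 0" --pt "0 0 0 0 0 0" --pt "0 0 0 0 0 0" --pt "0 0 0 0 0 0" --jaw 36 --force 40

```text
t: 14.02
tool_pos: [430.5, 40.3, 25.8]
tcp_rot: [3.138, -0.0, 1.572]
contact_force: [-2.2, -0.4, 6.7]
opening: 41.6
```

>>> step_arm --pt "0 0 3 0 0 0" --pt "0 0 10 0 0 0" --pt "0 0 30 0 0 0" --pt "0 0 50 0 0 0" --pt "0 0 50 0 0 0"

```text
t: 14.65
tool_pos: [431.6, 40.5, 76.3]
tcp_rot: [3.136, -0.001, 1.572]
contact_force: [0.5, -0.4, -0.7]
opening: 40.9
```

```bash
python3 -c "
from h import *
snap('wrist','w8')
im,c=snap('side','s8'); o=im[130:250,230:370]; cv2.imwrite('pics/s8z.png',cv2.resize(o[:,:,::-1],(700,600),interpolation=cv2.INTER_CUBIC))"
```

```text
(no output)
```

View pics/w8.png

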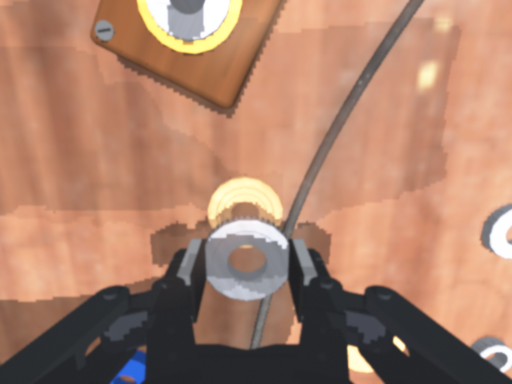

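View pics/s8z.png

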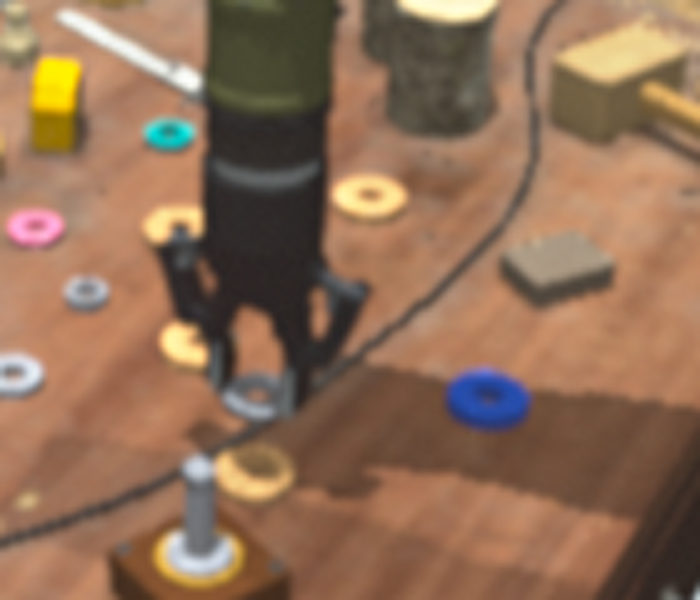

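The collar is now held alone at (247,262), and the wheel stays on the bench at (245,205). I'll park the collar at (560,75), beyond the cable.

>>> step_arm --pt "60 17 0 0 0 0" --pt "115 32 0 0 0 0" --pt "129 35 0 0 0 0" --pt "129 35 -30 0 0 0" --pt "129 35 -55 0 0 0" --pt "129 35 -60 0 0 0" --pt "129 35 -61 0 0 0" --pt "129 35 -61 0 0 0"

```text
t: 15.75
tool_pos: [556.9, 74.8, 13.8]
tcp_rot: [-3.141, 0.0, 1.572]
contact_force: [-3.4, -0.6, 5.8]
opening: 41.0
```

>>> step_arm --pt "0 0 0 0 0 0" --pt "0 0 0 0 0 0" --pt "0 0 0 0 0 0" --pt "0 0 15 0 0 0" --pt "0 0 55 0 0 0" --pt "-40 -10 70 0 0 0" --pt "-100 -26 70 0 0 0" --pt "-127 -32.5 70 0 0 0" --pt "-127 -32.5 70 0 0 0" --pt "-127 -32.5 50 0 0 0" --pt "-127 -32.5 50 0 0 0" --jaw 68

```text
t: 17.12
tool_pos: [432.5, 43.0, 63.7]
tcp_rot: [3.139, -0.0, 1.572]
contact_force: [0.0, 0.1, 0.1]
opening: 68.0
```

```bash
python3 -c "
from h import *
snap('wrist','w9'); im,c=load('w9')
e,m=circ(im,(15,60,120),(35,255,255),(150,120,350,290)); print(e, ray(c,*e[0],9).round(1)); delta((0,0,0),np.pi/2)"
```

```text
((243.64418029785156, 221.9599151611328), (73.19340515136719, 78.01985168457031), 95.72919464111328) [430.5  44.7   9. ]
now [432.8  43.   64.1] delta [-432.8  -43.   -64.1] [-0.     0.002 -0.001]
```

View pics/w9.png

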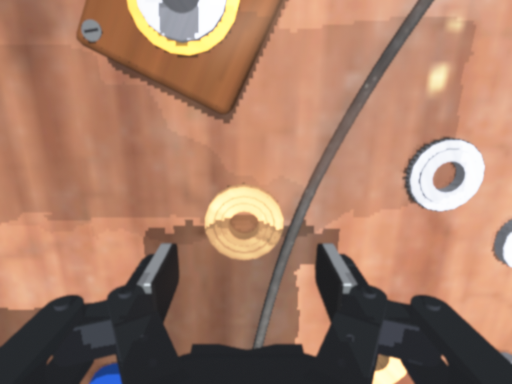

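>>> step_arm --pt "-2 1 -25 0 0 0" --pt "-2 1 -44 0 0 0" --pt "-2 1 -51 0 0 0" --pt "-2 1 -51 0 0 0" --pt "-2 1 -51 0 0 0"

```text
t: 17.8
tool_pos: [430.4, 44.0, 14.6]
tcp_rot: [3.139, -0.0, 1.572]
contact_force: [-7.8, 0.2, 17.3]
opening: 68.3
```

>>> step_arm --pt "0 0 0 0 0 0" --pt "0 0 0 0 0 0" --pt "0 0 0 0 0 0" --pt "0 0 0 0 0 0" --pt "0 0 0 0 0 0" --jaw 36 --force 50

```text
t: 18.42
tool_pos: [437.6, 44.5, 18.7]
tcp_rot: [3.126, -0.001, 1.572]
contact_force: [-5.8, -1.0, 44.6]
opening: 44.9
```

>>> step_arm --pt "0 0 5 0 0 0" --pt "0 0 15 0 0 0" --pt "0 0 40 0 0 0" --pt "0 0 80 0 0 0" --pt "0 0 100 0 0 0" --pt "0 0 100 0 0 0"

```text
t: 19.18
tool_pos: [431.3, 44.0, 114.3]
tcp_rot: [3.136, -0.001, 1.572]
contact_force: [0.2, 0.7, 0.3]
opening: 43.3
```

```bash
python3 -c "
from h import *
snap('wrist','w10'); delta((486,430,160),np.pi/2)"
```

```text
now [430.3  43.9 113.1] delta [ 55.7 386.1  46.9] [-0.001  0.003 -0.001]
```

View pics/w10.png

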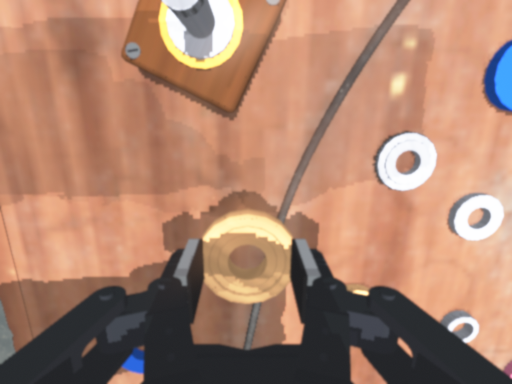

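>>> step_arm --pt "0 0 47 0 0 0" --pt "8 55 47 0 0 0" --pt "16 115 47 0 0 0" --pt "25 175 47 0 0 0" --pt "34 235 47 0 0 0" --pt "43 295 47 0 0 0" --pt "51 350 47 0 0 0" --pt "56 388 47 0 0 0" --pt "56 388 30 0 0 0" --pt "56 388 -20 0 0 0" --pt "56 388 -45 0 0 0" --pt "56 388 -45 0 0 0"

```text
t: 20.72
tool_pos: [483.3, 428.5, 63.6]
tcp_rot: [-3.138, 0.005, 1.571]
contact_force: [-0.2, -0.7, -0.4]
opening: 43.9
```

```bash
python3 -c "
from h import *
snap('wrist','w11'); delta((486,432,65),np.pi/2)"
```

```text
now [484.7 429.8  65.8] delta [ 1.3  2.2 -0.8] [ 0.003 -0.001 -0.001]
```

View pics/w11.png

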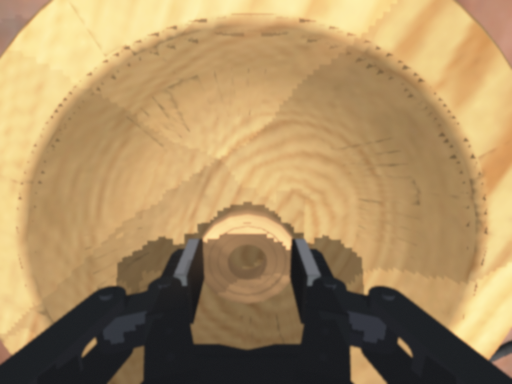

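>>> step_arm --pt "1 2 -12 0 0 0" --pt "1 2 -12 0 0 0"

```text
t: 21.02
tool_pos: [487.1, 433.8, 55.8]
tcp_rot: [3.139, -0.001, 1.572]
contact_force: [0.2, 0.3, -0.5]
opening: 43.9
```

>>> step_arm --pt "0 0 0 0 0 0" --pt "0 0 0 0 0 0" --pt "0 0 0 0 0 0" --pt "0 0 60 0 0 0" --pt "0 0 110 0 0 0" --pt "0 0 110 0 0 0" --jaw 66

```text
t: 21.78
tool_pos: [489.6, 436.1, 171.3]
tcp_rot: [3.132, -0.007, 1.572]
contact_force: [0.9, 0.7, 0.1]
opening: 66.0
```

```bash
python3 -c "
from h import *
im,c=snap('wrist','w12'); delta((531,-68,160),np.pi)"
```

```text
now [488.3 435.  168.4] delta [  42.7 -503.    -8.4] [-0.008  0.002  1.57 ]
```

View pics/w12.png

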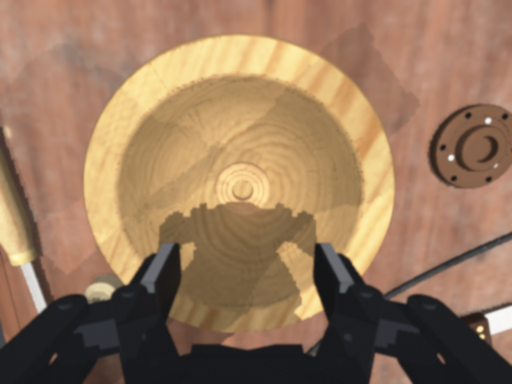

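The wheel lies flat in the bowl, hub at (243,188). On the way back I'll locate the post mechanically by squeezing it in two directions.

>>> step_arm --pt "-18 -55 0 0 0 0.18" --pt "-36 -110 0 0 0 0.36" --pt "-54 -165 0 0 0 0.54" --pt "-70 -220 0 0 0 0.72" --pt "-84 -271 0 0 0 0.9" --pt "-84 -271 0 0 0 1.08" --pt "-84 -271 -20 0 0 1.26" --pt "-84 -271 -20 0 0 1.44" --pt "-84 -271 -20 0 0 1.57" --pt "-84 -271 -20 0 0 1.57" --pt "-84 -271 -20 0 0 1.57" --jaw 45 --force 20

```text
t: 23.2
tool_pos: [402.4, 162.6, 145.1]
tcp_rot: [3.14, -0.002, 3.14]
contact_force: [-0.5, 0.1, 0.0]
opening: 45.4
```

```bash
python3 -c "
from h import *
im,c=snap('wrist','w13'); delta((404.2,164,97),np.pi); print(status.get_obs()['joint_positions'])"
```

```text
now [402.6 162.7 145.3] delta [  1.6   1.3 -48.3] [-0.002 -0.001  0.001]
[ 0.38224736  0.0742489  -0.58114437  0.91577181  0.00245151  0.38344886]
```

View pics/w13.png

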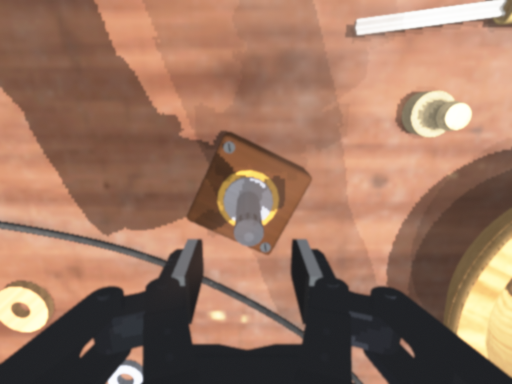

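>>> step_arm --pt "1.5 0.5 -20 0 0 0" --pt "1.5 0.5 -40 0 0 0" --pt "1.5 0.5 -48 0 0 0" --pt "1.5 0.5 -48 0 0 0"

```text
t: 23.75
tool_pos: [404.1, 163.2, 97.5]
tcp_rot: [3.14, -0.001, 3.142]
contact_force: [1.2, -1.3, 0.1]
opening: 44.8
```

>>> step_arm --pt "0 0 0 0 0 0" --pt "0 0 0 0 0 0" --pt "0 0 0 0 0 0" --pt "0 0 0 0 0 0" --pt "0 0 0 0 0 0" --jaw 5

```text
t: 24.38
tool_pos: [405.1, 163.7, 98.6]
tcp_rot: [3.138, 0.001, -3.141]
contact_force: [-1.0, 0.8, 6.4]
opening: 16.8
```

>>> step_arm --pt "0 0 0 0 0 0" --pt "0 0 0 0 0 0"

```text
t: 24.62
tool_pos: [405.1, 163.7, 98.5]
tcp_rot: [3.138, 0.001, -3.141]
contact_force: [-1.2, 0.1, 6.8]
opening: 17.4
```

>>> step_arm --pt "-0.5 0 0 0 0 0" --pt "-0.5 0 0 0 0 0" --pt "-0.5 0 0 0 0 -0.18" --pt "-0.5 0 0 0 0 -0.36" --pt "-0.5 0 0 0 0 -0.54" --pt "-0.5 0 0 0 0 -0.72" --pt "-0.5 0 0 0 0 -0.9" --pt "-0.5 0 0 0 0 -1.08" --pt "-0.5 0 0 0 0 -1.26" --pt "-0.5 0 0 0 0 -1.44" --pt "-0.5 0 0 0 0 -1.57" --pt "-0.5 0 0 0 0 -1.57" --jaw 45

```text
t: 26.12
tool_pos: [403.8, 163.2, 97.6]
tcp_rot: [3.139, -0.0, 1.573]
contact_force: [-0.0, -1.1, -0.3]
opening: 45.0
```

>>> step_arm --pt "0 0 0 0 0 0" --pt "0 0 0 0 0 0" --pt "0 0 0 0 0 0" --pt "0 0 0 0 0 0" --pt "0 0 0 0 0 0" --pt "0 0 0 0 0 0" --jaw 5

```text
t: 26.88
tool_pos: [404.0, 163.3, 97.8]
tcp_rot: [3.139, -0.0, 1.572]
contact_force: [0.3, -1.1, 0.6]
opening: 16.8
```

>>> step_arm --pt "0 0 0 0 0 0" --pt "0 0 0 0 0 0"

```text
t: 27.12
tool_pos: [404.0, 163.3, 97.8]
tcp_rot: [3.139, -0.0, 1.572]
contact_force: [0.3, -0.4, 1.2]
opening: 17.0
```

>>> step_arm --pt "0 0 0 0 0 0" --pt "0 0 10 0 0 0" --pt "0 0 50 0 0 0" --pt "24 -45 50 0 0 0.18" --pt "48 -90 50 0 0 0.36" --pt "75 -140 50 0 0 0.54" --pt "102 -185 50 0 0 0.72" --pt "127 -231 40 0 0 0.9" --pt "127 -231 0 0 0 1.08" --pt "127 -231 -15 0 0 1.26" --pt "127 -231 -15 0 0 1.44" --pt "127 -231 -15 0 0 1.57" --jaw 66

```text
t: 28.62
tool_pos: [531.0, -67.7, 83.0]
tcp_rot: [3.139, -0.001, -3.136]
contact_force: [-0.4, 0.4, 0.4]
opening: 65.8
```

>>> step_arm --pt "0 0 0 0 0 0"

```text
t: 28.75
tool_pos: [531.2, -67.7, 83.3]
tcp_rot: [3.139, -0.0, 3.14]
contact_force: [0.1, 0.6, 0.8]
opening: 66.2
```

```bash
python3 -c "
from h import *
im,c=snap('wrist','w14'); delta((531,-68,97),np.pi); 
e,m=circ(im,(12,50,120),(35,255,255),(130,80,370,330)); print(e, ray(c,*e[0],10).round(1))"
```

```text
now [531.3 -67.7  83.3] delta [-0.3 -0.3 13.7] [-0.003  0.     0.002]
((248.2698974609375, 205.76156616210938), (75.57118225097656, 83.74897003173828), 50.74105453491211) [526.  -65.3  10. ]
```

View pics/w14.png

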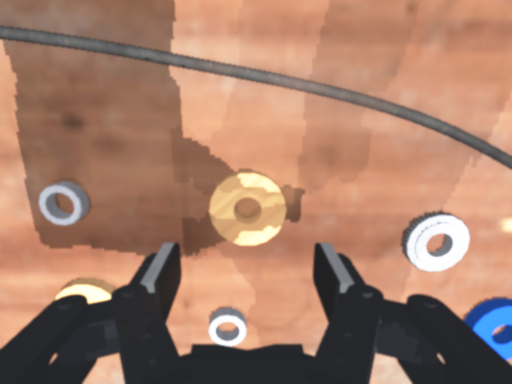

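>>> step_arm --pt "-2.5 0.5 -30 0 0 0" --pt "-2.5 0.5 -60 0 0 0" --pt "-2.5 0.5 -72 0 0 0" --pt "-2.5 0.5 -72 0 0 0"

```text
t: 29.3
tool_pos: [528.0, -67.1, 10.5]
tcp_rot: [3.139, -0.002, 3.141]
contact_force: [-0.4, -0.4, 1.3]
opening: 66.3
```

>>> step_arm --pt "0 0 0 0 0 0" --pt "0 0 0 0 0 0" --pt "0 0 0 0 0 0" --pt "0 0 0 0 0 0" --jaw 40

```text
t: 29.8
tool_pos: [529.4, -67.3, 12.0]
tcp_rot: [3.139, 0.001, -3.141]
contact_force: [-2.0, 0.1, 6.9]
opening: 51.6
```

>>> step_arm --pt "0.5 -0.1 0 0 0 0" --pt "0.5 -0.1 0 0 0 0" --pt "0.5 -0.1 2 0 0 -0.18" --pt "0.5 -0.1 2 0 0 -0.36" --pt "0.5 -0.1 2 0 0 -0.54" --pt "0.5 -0.1 2 0 0 -0.72" --pt "0.5 -0.1 2 0 0 -0.9" --pt "0.5 -0.1 2 0 0 -1.08" --pt "0.5 -0.1 2 0 0 -1.26" --pt "0.5 -0.1 1 0 0 -1.44" --pt "0.5 -0.1 0 0 0 -1.57" --pt "0.5 -0.1 0 0 0 -1.57" --jaw 68

```text
t: 31.3
tool_pos: [528.9, -67.3, 10.7]
tcp_rot: [3.139, -0.0, 1.573]
contact_force: [0.7, 0.4, -0.5]
opening: 67.8
```

>>> step_arm --pt "0 0 0 0 0 0" --pt "0 0 0 0 0 0" --pt "0 0 0 0 0 0" --pt "0 0 0 0 0 0" --pt "0 0 0 0 0 0" --jaw 40 --force 40

```text
t: 31.92
tool_pos: [529.0, -67.3, 11.3]
tcp_rot: [3.139, -0.0, 1.574]
contact_force: [-1.8, -0.8, 5.9]
opening: 51.3
```

>>> step_arm --pt "0 0 10 0 0 0" --pt "0 0 50 0 0 0" --pt "0 0 100 0 0 0" --pt "-24 45 130 0 0 0" --pt "-50 93 130 0 0 0" --pt "-75 140 130 0 0 0" --pt "-100 185 130 0 0 0" --pt "-117 216 130 0 0 0" --pt "-125 231 130 0 0 0" --pt "-125 231 130 0 0 0" --pt "-125 231 130 0 0 0" --force 60

```text
t: 33.3
tool_pos: [404.3, 163.4, 141.1]
tcp_rot: [3.139, -0.0, 1.572]
contact_force: [0.5, -0.3, -0.3]
opening: 50.4
```

```bash
python3 -c "
from h import *
im,c=snap('wrist','w15'); delta((404,163.6,125),np.pi/2)"
```

```text
now [404.4 163.2 141. ] delta [ -0.4   0.4 -16. ] [-0.     0.003 -0.001]
```

View pics/w15.png

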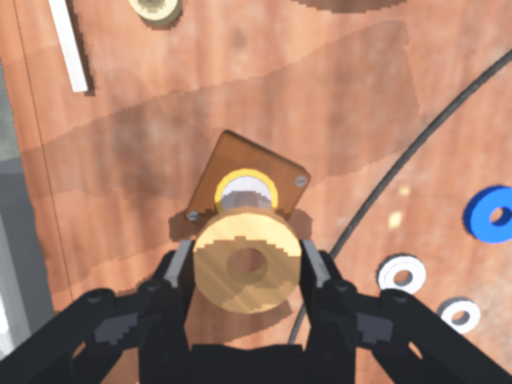

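>>> step_arm --pt "-0.4 0.4 -8 0 0 0" --pt "-0.4 0.4 -16 0 0 0" --pt "-0.4 0.4 -20 0 0 0" --pt "-0.4 0.4 -23 0 0 0" --pt "-0.4 0.4 -25 0 0 0" --pt "-0.4 0.4 -27 0 0 0"

```text
t: 34.1
tool_pos: [403.7, 164.2, 113.8]
tcp_rot: [3.139, -0.001, 1.572]
contact_force: [0.1, 0.1, 0.1]
opening: 50.6
```

>>> step_arm --pt "0 0 -2 0 0 0" --pt "0 0 -4 0 0 0" --pt "0 0 -5 0 0 0" --pt "0 0 -5 0 0 0"

```text
t: 34.6
tool_pos: [403.5, 164.1, 108.7]
tcp_rot: [3.139, -0.0, 1.572]
contact_force: [-0.7, 0.6, -0.5]
opening: 50.5
```

>>> step_arm --pt "0.2 -0.2 -6 0 0 0" --pt "0.2 -0.2 -12 0 0 0" --pt "0.2 -0.2 -18 0 0 0" --pt "0.2 -0.2 -24 0 0 0" --pt "0.2 -0.2 -30 0 0 0"

```text
t: 35.22
tool_pos: [403.7, 163.9, 78.3]
tcp_rot: [3.139, -0.0, 1.572]
contact_force: [-0.1, 1.3, -0.8]
opening: 50.8
```

>>> step_arm --pt "0 0 -6 0 0 0" --pt "0 0 -11 0 0 0" --pt "0 0 -15 0 0 0" --pt "0 0 -17 0 0 0" --pt "0 0 -17 0 0 0"

```text
t: 35.85
tool_pos: [403.8, 163.9, 61.7]
tcp_rot: [3.139, -0.0, 1.572]
contact_force: [-0.5, 0.1, 0.6]
opening: 50.8
```

>>> step_arm --pt "0 0 0 0 0 0" --pt "0 0 0 0 0 0" --pt "0 0 0 0 0 0" --pt "0 0 15 0 0 0" --pt "0 0 50 0 0 0" --pt "0 0 80 0 0 0" --pt "0 0 80 0 0 0" --jaw 66

```text
t: 36.72
tool_pos: [405.6, 164.7, 144.0]
tcp_rot: [3.135, -0.002, 1.572]
contact_force: [0.0, -0.1, -0.8]
opening: 66.0
```

```bash
python3 -c "
from h import *
im,c=snap('wrist','w16');im,c=snap('side','s16'); o=im[190:270,220:310]; cv2.imwrite('pics/s16z.png',cv2.resize(o[:,:,::-1],(720,640),interpolation=cv2.INTER_CUBIC)[:600]);delta((617.8,-193.3,125),np.pi)"
```

```text
now [403.8 163.9 141.6] delta [ 214.  -357.2  -16.6] [-0.003  0.002  1.57 ]
```

View pics/w16.png

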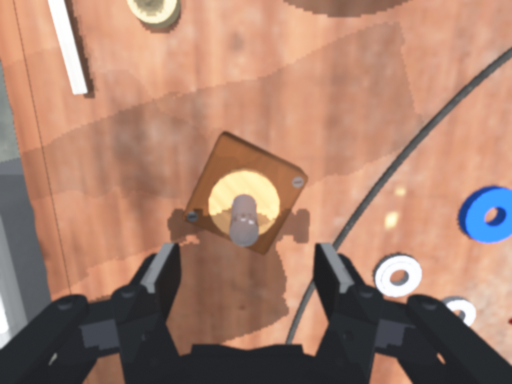

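View pics/s16z.png

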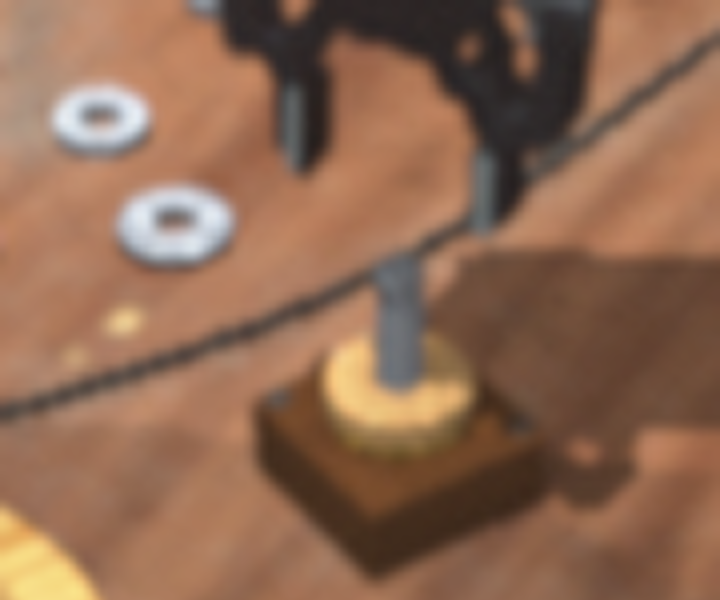

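Blank 1 is home and flat on the flange. Next is the spacer near (625,27).

>>> step_arm --pt "50 -30 0 0 0 0.18" --pt "100 -62 0 0 0 0.36" --pt "150 -93 0 0 0 0.54" --pt "195 -120 0 0 0 0.72" --pt "221 -137 0 0 0 0.9" --pt "221 -137 -30 0 0 1.08" --pt "221 -137 -57 0 0 1.26" --pt "221 -137 -57 0 0 1.44" --pt "221 -137 -57 0 0 1.57" --pt "221 -137 -57 0 0 1.57" --pt "221 -137 -57 0 0 1.57" --jaw 54 --force 20

```text
t: 38.2
tool_pos: [624.2, 26.9, 83.9]
tcp_rot: [3.139, -0.002, 3.14]
contact_force: [-0.1, -0.2, 0.3]
opening: 54.0
```

```bash
python3 -c "
from h import *
im,c=snap('wrist','w17'); delta((625,27,12.5),np.pi)
e,m=circ(im,(0,0,110),(179,45,255),(150,120,350,330)); print(e, ray(c,*e[0],8).round(1))"
```

```text
now [624.4  26.9  84.2] delta [  0.6   0.1 -71.7] [-0.002 -0.001  0.001]
((246.98776245117188, 208.7560272216797), (55.749794006347656, 56.975563049316406), 100.89163970947266) [622.   28.4   8. ]
```

View pics/w17.png

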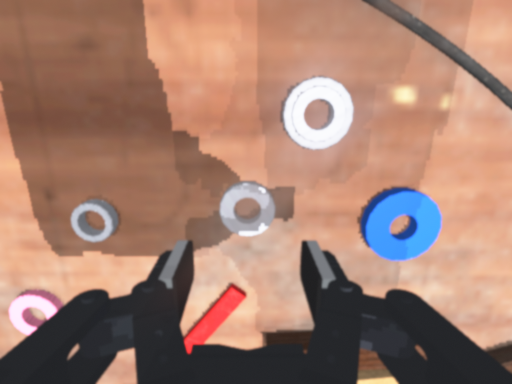

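>>> step_arm --pt "-0.8 0.2 -30 0 0 0" --pt "-0.8 0.2 -60 0 0 0" --pt "-0.8 0.2 -71.5 0 0 0" --pt "-0.8 0.2 -71.5 0 0 0"

```text
t: 38.75
tool_pos: [623.4, 27.1, 12.7]
tcp_rot: [3.139, -0.002, 3.142]
contact_force: [0.0, 1.0, 0.2]
opening: 54.2
```

>>> step_arm --pt "0 0 0 0 0 0" --pt "0 0 0 0 0 0" --pt "0 0 0 0 0 0" --pt "0 0 0 0 0 0" --jaw 28

```text
t: 39.25
tool_pos: [625.1, 27.1, 14.6]
tcp_rot: [3.139, 0.002, -3.141]
contact_force: [0.4, 0.2, 6.5]
opening: 37.3
```

>>> step_arm --pt "0 0 0 0 0 0" --pt "0 0 0 0 0 0" --pt "0 0 2 0 0 -0.18" --pt "0 0 2 0 0 -0.36" --pt "0 0 2 0 0 -0.54" --pt "0 0 2 0 0 -0.72" --pt "0 0 2 0 0 -0.9" --pt "0 0 2 0 0 -1.08" --pt "0 0 2 0 0 -1.26" --pt "0 0 1 0 0 -1.44" --pt "0 0 0.5 0 0 -1.57" --pt "0 0 0.5 0 0 -1.57" --jaw 56

```text
t: 40.75
tool_pos: [623.7, 27.1, 13.5]
tcp_rot: [3.14, -0.0, 1.573]
contact_force: [0.1, 0.2, -0.3]
opening: 55.8
```

>>> step_arm --pt "0 0 0 0 0 0" --pt "0 0 0 0 0 0" --pt "0 0 0 0 0 0" --pt "0 0 0 0 0 0" --pt "0 0 0 0 0 0" --jaw 28 --force 40

```text
t: 41.38
tool_pos: [624.1, 27.1, 13.9]
tcp_rot: [3.139, -0.0, 1.572]
contact_force: [-0.4, 0.2, 2.1]
opening: 37.1
```

>>> step_arm --pt "0 0 10 0 0 0" --pt "0 0 50 0 0 0" --pt "0 0 100 0 0 0" --pt "-45 28 127 0 0 0" --pt "-95 59 127 0 0 0" --pt "-145 90 127 0 0 0" --pt "-190 118 127 0 0 0" --pt "-212 132 127 0 0 0" --pt "-220 136.5 127 0 0 0" --pt "-220 136.5 127 0 0 0" --pt "-220 136.5 127 0 0 0" --force 60

```text
t: 42.75
tool_pos: [405.1, 163.3, 141.0]
tcp_rot: [3.138, -0.0, 1.571]
contact_force: [0.2, 0.2, -0.9]
opening: 36.4
```

```bash
python3 -c "
from h import *
im,c=snap('wrist','w18'); delta((404,163.6,125),np.pi/2)"
```

```text
now [405.  163.3 140.9] delta [ -1.    0.3 -15.9] [-0.     0.003 -0.   ]
```

View pics/w18.png

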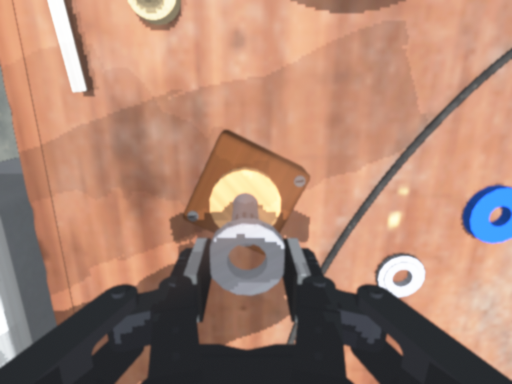

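>>> step_arm --pt "-0.9 0.4 -8 0 0 0" --pt "-0.9 0.4 -14 0 0 0" --pt "-0.9 0.4 -18 0 0 0" --pt "-0.9 0.4 -21 0 0 0" --pt "-0.9 0.4 -23 0 0 0"

```text
t: 43.42
tool_pos: [403.1, 164.0, 117.6]
tcp_rot: [3.139, -0.0, 1.572]
contact_force: [-0.7, -0.2, -1.1]
opening: 36.3
```

>>> step_arm --pt "0 0 -2 0 0 0" --pt "0 0 -4 0 0 0" --pt "0 0 -6 0 0 0" --pt "0 0 -8 0 0 0" --pt "0 0 -8 0 0 0"

```text
t: 44.05
tool_pos: [403.0, 164.0, 109.7]
tcp_rot: [3.139, -0.0, 1.572]
contact_force: [0.4, 0.7, -1.0]
opening: 36.1
```

>>> step_arm --pt "0.6 -0.3 -6 0 0 0" --pt "0.6 -0.3 -13 0 0 0" --pt "0.6 -0.3 -20 0 0 0" --pt "0.6 -0.3 -27 0 0 0" --pt "0.6 -0.3 -34 0 0 0" --pt "0.6 -0.3 -39 0 0 0" --pt "0.6 -0.3 -41 0 0 0" --pt "0.6 -0.3 -41 0 0 0"

```text
t: 45.05
tool_pos: [403.7, 163.7, 68.7]
tcp_rot: [3.139, -0.0, 1.572]
contact_force: [-0.2, -0.5, -0.7]
opening: 36.2
```

>>> step_arm --pt "0 0 -1 0 0 0" --pt "0 0 -2 0 0 0" --pt "0 0 -3 0 0 0" --pt "0 0 -3 0 0 0"

```text
t: 45.55
tool_pos: [404.0, 163.8, 66.8]
tcp_rot: [3.138, -0.001, 1.572]
contact_force: [-3.0, -1.2, 11.1]
opening: 36.1
```

>>> step_arm --pt "0 0 0 0 0 0" --pt "0 0 0 0 0 0" --pt "0 0 0 0 0 0" --pt "0 0 15 0 0 0" --pt "0 0 50 0 0 0" --pt "0 0 75 0 0 0" --pt "0 0 75 0 0 0" --jaw 66 --force 20

```text
t: 46.42
tool_pos: [405.2, 164.3, 142.4]
tcp_rot: [3.136, -0.002, 1.572]
contact_force: [0.7, -0.1, 0.3]
opening: 65.7
```

```bash
python3 -c "
from h import *
im,c=snap('wrist','w19');im,c=snap('side','s19'); o=im[190:270,220:310]; cv2.imwrite('pics/s19z.png',cv2.resize(o[:,:,::-1],(720,640),interpolation=cv2.INTER_CUBIC)[:600]);delta((617.8,-193.3,85),np.pi)
snap('top','t19')"
```

```text
now [403.6 163.6 140.4] delta [ 214.2 -356.9  -55.4] [-0.002  0.002  1.57 ]
```

View pics/t19.png

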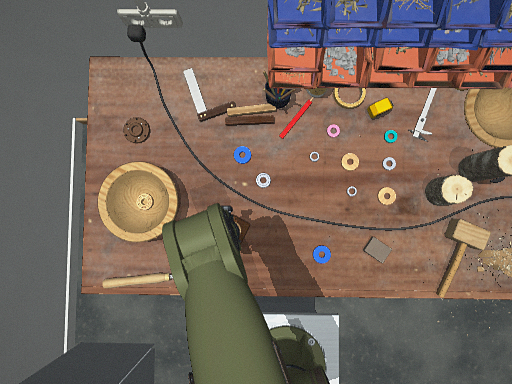

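View pics/s19z.png

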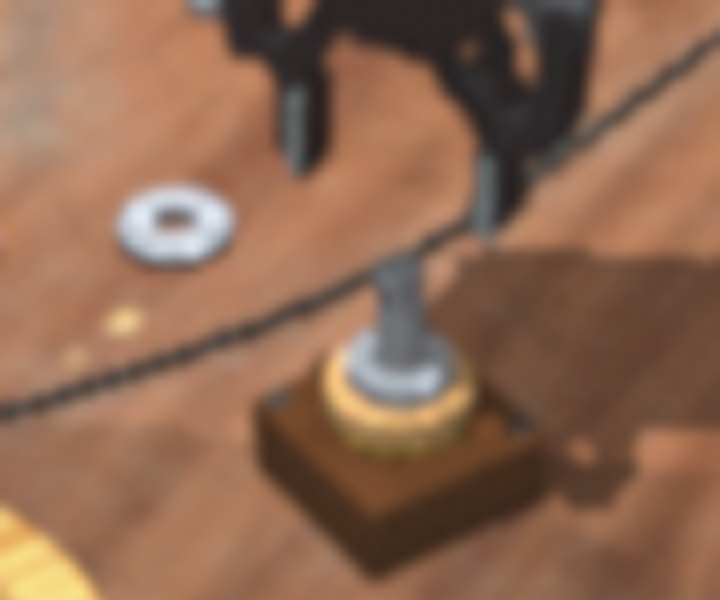

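The spacer sits flat on blank 1, and the remaining rings lie where they were (top view (350,161), (387,196), (389,163)). Next is blank 2.

>>> step_arm --pt "30 -50 0 0 0 0.18" --pt "60 -100 0 0 0 0.36" --pt "90 -150 0 0 0 0.54" --pt "120 -200 0 0 0 0.72" --pt "150 -250 0 0 0 0.9" --pt "180 -300 0 0 0 1.08" --pt "205 -342 -10 0 0 1.26" --pt "214 -357 -40 0 0 1.44" --pt "214 -357 -56 0 0 1.57" --pt "214 -357 -56 0 0 1.57" --pt "214 -357 -56 0 0 1.57"

```text
t: 47.95
tool_pos: [617.5, -193.0, 84.6]
tcp_rot: [3.139, -0.001, 3.14]
contact_force: [0.5, 0.2, 0.0]
opening: 66.0
```

```bash
python3 -c "
from h import *
im,c=snap('wrist','w20'); delta((617.8,-193.3,10.7),np.pi)
e,m=circ(im,(12,50,120),(35,255,255),(130,80,370,330)); print(e, ray(c,*e[0],10).round(1))"
```

```text
now [ 617.9 -193.1   85.3] delta [ -0.1  -0.2 -74.6] [-0.002  0.     0.001]
((253.90234375, 202.66416931152344), (76.46720123291016, 98.35089111328125), 58.68247604370117) [ 610.4 -186.6   10. ]
```

View pics/w20.png

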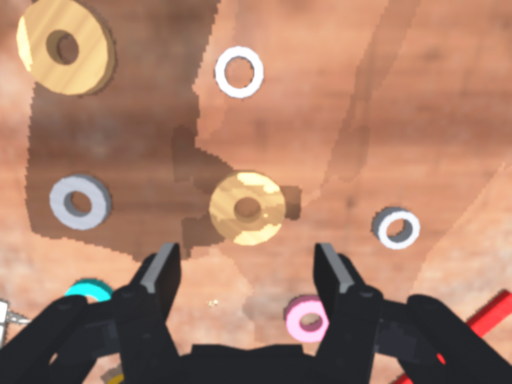

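>>> step_arm --pt "-2.3 0.5 -30 0 0 0" --pt "-2.3 0.5 -60 0 0 0" --pt "-2.3 0.5 -74.5 0 0 0" --pt "-2.3 0.5 -74.5 0 0 0"

```text
t: 48.5
tool_pos: [615.0, -192.4, 10.0]
tcp_rot: [3.139, -0.001, -3.141]
contact_force: [-0.4, -0.8, 0.3]
opening: 65.9
```

>>> step_arm --pt "0 0 0 0 0 0" --pt "0 0 0 0 0 0" --pt "0 0 0 0 0 0" --pt "0 0 0 0 0 0" --jaw 40

```text
t: 49.0
tool_pos: [616.6, -193.1, 11.9]
tcp_rot: [3.14, 0.002, -3.141]
contact_force: [-0.7, 1.0, 6.1]
opening: 51.4
```

>>> step_arm --pt "0 0 0 0 0 0" --pt "0 0 0 0 0 0" --pt "0 0 2 0 0 -0.18" --pt "0 0 2 0 0 -0.36" --pt "0 0 2 0 0 -0.54" --pt "0 0 2 0 0 -0.72" --pt "0 0 2 0 0 -0.9" --pt "0 0 2 0 0 -1.08" --pt "0 0 2 0 0 -1.26" --pt "0 0 1 0 0 -1.44" --pt "0 0 0 0 0 -1.57" --pt "0 0 0 0 0 -1.57" --jaw 68

```text
t: 50.5
tool_pos: [615.1, -192.7, 10.0]
tcp_rot: [3.14, -0.001, 1.573]
contact_force: [-0.6, -0.3, 0.2]
opening: 67.7
```

>>> step_arm --pt "0 0 0 0 0 0" --pt "0 0 0 0 0 0" --pt "0 0 0 0 0 0" --pt "0 0 0 0 0 0" --pt "0 0 0 0 0 0" --jaw 40 --force 40

```text
t: 51.12
tool_pos: [615.6, -193.0, 11.0]
tcp_rot: [3.139, 0.0, 1.573]
contact_force: [-1.7, 0.4, 5.4]
opening: 51.4
```

>>> step_arm --pt "0 0 10 0 0 0" --pt "0 0 50 0 0 0" --pt "0 0 100 0 0 0" --pt "-30 50 130 0 0 0" --pt "-60 101 130 0 0 0" --pt "-90 152 130 0 0 0" --pt "-120 203 130 0 0 0" --pt "-150 253 130 0 0 0" --pt "-180 304 130 0 0 0" --pt "-203 342 130 0 0 0" --pt "-212 356.5 130 0 0 0" --pt "-212 356.5 130 0 0 0" --force 60

```text
t: 52.62
tool_pos: [402.9, 164.6, 140.7]
tcp_rot: [3.139, -0.001, 1.575]
contact_force: [0.7, 0.0, -1.0]
opening: 50.5
```

>>> step_arm --pt "0 0 0 0 0 0" --pt "0 0 0 0 0 0"

```text
t: 52.88
tool_pos: [403.9, 163.1, 140.4]
tcp_rot: [3.139, -0.0, 1.571]
contact_force: [0.3, 0.2, 0.8]
opening: 50.6
```

```bash
python3 -c "
from h import *
im,c=snap('wrist','w21'); delta((404,163.6,115),np.pi/2)"
```

```text
now [403.9 163.  140.3] delta [  0.1   0.6 -25.3] [-0.     0.003  0.   ]
```

View pics/w21.png

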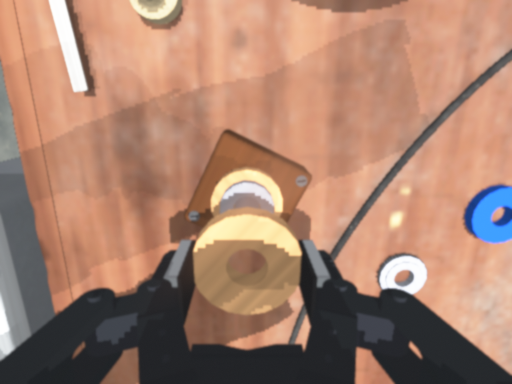

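Same picture as with blank 1: the ring is level, with its bore at (246,263). I'll insert it.

>>> step_arm --pt "0.1 0.6 -10 0 0 0" --pt "0.1 0.6 -18 0 0 0" --pt "0.1 0.6 -22 0 0 0" --pt "0.1 0.6 -25 0 0 0" --pt "0.1 0.6 -28 0 0 0" --pt "0.1 0.6 -31 0 0 0" --pt "0.1 0.6 -31 0 0 0"

```text
t: 53.8
tool_pos: [403.3, 164.3, 109.1]
tcp_rot: [3.139, -0.0, 1.572]
contact_force: [-0.2, -0.4, 0.2]
opening: 50.9
```

>>> step_arm --pt "0 0 -6 0 0 0" --pt "0 0 -13 0 0 0" --pt "0 0 -20 0 0 0" --pt "0 0 -26 0 0 0" --pt "0 0 -31 0 0 0" --pt "0 0 -33 0 0 0" --pt "0 0 -33 0 0 0"

```text
t: 54.68
tool_pos: [403.5, 164.3, 76.2]
tcp_rot: [3.139, -0.0, 1.572]
contact_force: [0.5, 0.4, -0.7]
opening: 50.6
```

>>> step_arm --pt "0.3 -0.3 -1 0 0 0" --pt "0.3 -0.3 -2 0 0 0" --pt "0.3 -0.3 -3 0 0 0" --pt "0.3 -0.3 -3.5 0 0 0" --pt "0.3 -0.3 -3.5 0 0 0"

```text
t: 55.3
tool_pos: [403.8, 164.0, 72.8]
tcp_rot: [3.139, -0.0, 1.572]
contact_force: [0.2, -0.6, 0.6]
opening: 50.5
```

>>> step_arm --pt "0 0 -1 0 0 0" --pt "0 0 -1 0 0 0"

```text
t: 55.55
tool_pos: [403.9, 164.1, 72.5]
tcp_rot: [3.139, -0.001, 1.572]
contact_force: [-3.0, -1.6, 9.3]
opening: 50.5
```

Home contact. I'll release, then fetch the second spacer near (613,-313).

>>> step_arm --pt "0 0 0 0 0 0" --pt "0 0 0 0 0 0" --pt "0 0 0 0 0 0" --pt "0 0 15 0 0 0" --pt "0 0 50 0 0 0" --pt "0 0 70 0 0 0" --pt "0 0 70 0 0 0" --jaw 66 --force 20

```text
t: 56.42
tool_pos: [405.0, 164.5, 143.1]
tcp_rot: [3.136, -0.002, 1.572]
contact_force: [0.0, -0.2, -0.7]
opening: 65.8
```

```bash
python3 -c "
from h import *
im,c=snap('side','s22'); o=im[190:270,220:310]; cv2.imwrite('pics/s22z.png',cv2.resize(o[:,:,::-1],(720,640),interpolation=cv2.INTER_CUBIC)[:600]);delta((612.6,-312.9,85),np.pi)
snap('top','t22')"
```

```text
now [404.2 164.2 141.9] delta [ 208.4 -477.1  -56.9] [-0.004  0.002  1.57 ]
```

View pics/s22z.png

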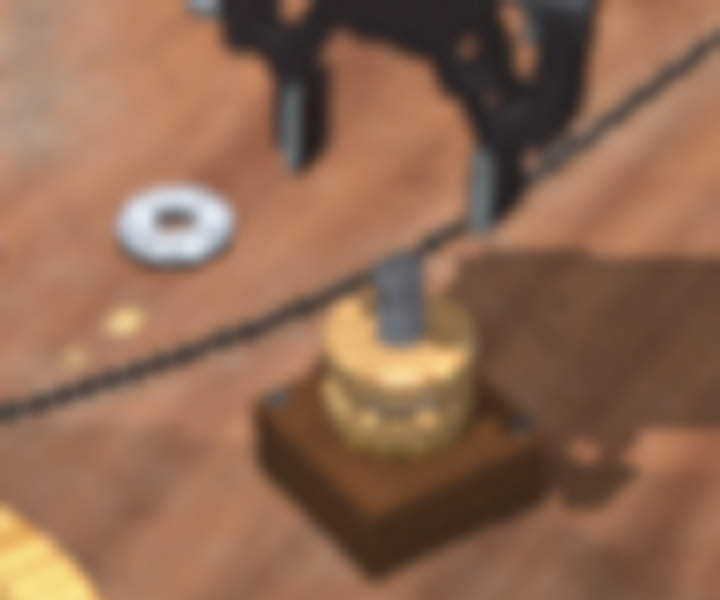

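View pics/t22.png

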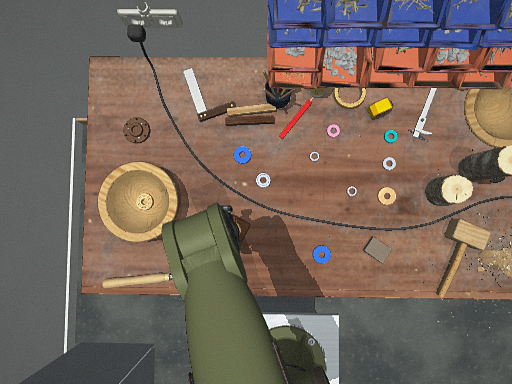

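>>> step_arm --pt "23 -55 0 0 0 0.18" --pt "47 -110 0 0 0 0.36" --pt "71 -165 0 0 0 0.54" --pt "95 -220 0 0 0 0.72" --pt "119 -275 0 0 0 0.9" --pt "143 -330 0 0 0 1.08" --pt "167 -385 0 0 0 1.26" --pt "191 -440 0 0 0 1.44" --pt "205 -470 -10 0 0 1.57" --pt "208.5 -477 -40 0 0 1.57" --pt "208.5 -477 -57 0 0 1.57" --pt "208.5 -477 -57 0 0 1.57" --jaw 54

```text
t: 58.02
tool_pos: [610.1, -311.3, 82.0]
tcp_rot: [3.136, -0.005, -3.141]
contact_force: [0.9, 1.2, 0.1]
opening: 53.8
```

>>> step_arm --pt "0 0 0 0 0 0"

```text
t: 58.15
tool_pos: [612.5, -312.2, 85.5]
tcp_rot: [3.139, -0.0, -3.14]
contact_force: [0.5, 0.3, 0.6]
opening: 54.2
```

```bash
python3 -c "
from h import *
im,c=snap('wrist','w23'); delta((612.6,-312.9,12.7),np.pi)
e,m=circ(im,(0,0,110),(179,45,255),(150,120,350,290)); print(e, ray(c,*e[0],8).round(1))"
```

```text
now [ 612.9 -312.5   86.1] delta [ -0.3  -0.4 -73.4] [-0.002  0.001 -0.001]
((246.3861083984375, 207.70559692382812), (54.75116729736328, 55.4592170715332), 95.03952026367188) [ 610.1 -311.1    8. ]
```

View pics/w23.png

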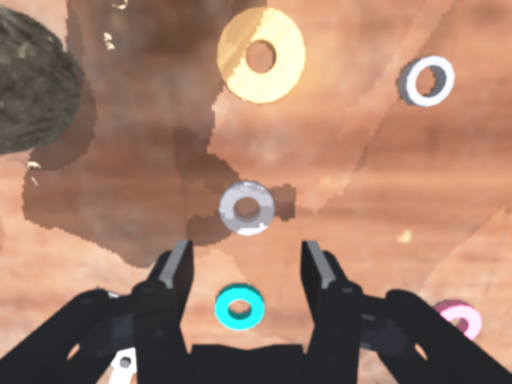

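```bash
python3 -c "
from h import *
im,c=load('w23')
print(ray(c,240,304,9).round(1),ray(c,240,282,0).round(1))"
```

```text
[ 690.2 -316.2    9. ] [ 676.2 -316.2    0. ]
```

>>> step_arm --pt "-0.8 -0.1 -30 0 0 0" --pt "-0.8 -0.1 -60 0 0 0" --pt "-0.8 -0.1 -73 0 0 0" --pt "-0.8 -0.1 -73 0 0 0"

```text
t: 58.7
tool_pos: [611.8, -312.9, 12.3]
tcp_rot: [3.139, -0.0, -3.141]
contact_force: [0.2, -0.0, 0.3]
opening: 54.0
```

>>> step_arm --pt "0 0 0 0 0 0" --pt "0 0 0 0 0 0" --pt "0 0 0 0 0 0" --pt "0 0 0 0 0 0" --jaw 28

```text
t: 59.2
tool_pos: [612.5, -313.5, 13.5]
tcp_rot: [3.14, 0.002, -3.141]
contact_force: [-1.1, 1.3, 6.7]
opening: 37.7
```

>>> step_arm --pt "0 -0.4 0 0 0 0" --pt "0 -0.4 0 0 0 0" --pt "0 -0.4 2 0 0 -0.18" --pt "0 -0.4 2 0 0 -0.36" --pt "0 -0.4 2 0 0 -0.54" --pt "0 -0.4 2 0 0 -0.72" --pt "0 -0.4 2 0 0 -0.9" --pt "0 -0.4 2 0 0 -1.08" --pt "0 -0.4 2 0 0 -1.26" --pt "0 -0.4 1 0 0 -1.44" --pt "0 -0.4 0.5 0 0 -1.57" --pt "0 -0.4 0.5 0 0 -1.57" --jaw 56

```text
t: 60.7
tool_pos: [611.3, -313.4, 12.0]
tcp_rot: [3.14, -0.001, 1.573]
contact_force: [-0.2, -0.9, -0.7]
opening: 56.0
```

>>> step_arm --pt "0 0 0 0 0 0" --pt "0 0 0 0 0 0" --pt "0 0 0 0 0 0" --pt "0 0 0 0 0 0" --pt "0 0 0 0 0 0" --jaw 28 --force 40

```text
t: 61.32
tool_pos: [611.5, -313.9, 13.2]
tcp_rot: [3.139, 0.0, 1.574]
contact_force: [-2.0, -0.1, 5.9]
opening: 36.6
```

>>> step_arm --pt "0 0 30 0 0 0" --pt "0 0 80 0 0 0" --pt "-20 46 128 0 0 0" --pt "-44 101 128 0 0 0" --pt "-68 156 128 0 0 0" --pt "-92 211 128 0 0 0" --pt "-116 266 128 0 0 0" --pt "-140 321 128 0 0 0" --pt "-164 376 128 0 0 0" --pt "-188 431 128 0 0 0" --pt "-203 467 128 0 0 0" --pt "-207.5 477.3 128 0 0 0" --force 60

```text
t: 62.82
tool_pos: [403.1, 165.5, 140.4]
tcp_rot: [3.139, -0.001, 1.577]
contact_force: [0.2, -0.5, -1.1]
opening: 35.4
```

>>> step_arm --pt "0 0 0 0 0 0" --pt "0 0 0 0 0 0" --pt "0 0 0 0 0 0"

```text
t: 63.2
tool_pos: [404.5, 162.9, 140.3]
tcp_rot: [3.139, -0.0, 1.57]
contact_force: [0.1, -0.2, -0.3]
opening: 35.0
```

```bash
python3 -c "
from h import *
im,c=snap('wrist','w24'); delta((404,163.6,117),np.pi/2)"
```

```text
now [404.4 163.  140.3] delta [ -0.4   0.6 -23.3] [-0.     0.002  0.   ]
```

View pics/w24.png

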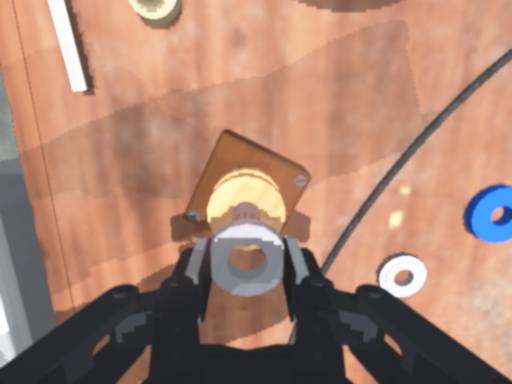

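>>> step_arm --pt "-0.4 0.6 -10 0 0 0" --pt "-0.4 0.6 -15 0 0 0" --pt "-0.4 0.6 -19 0 0 0" --pt "-0.4 0.6 -22 0 0 0" --pt "-0.4 0.6 -25 0 0 0" --pt "-0.4 0.6 -28 0 0 0" --pt "-0.4 0.6 -31 0 0 0" --pt "-0.4 0.6 -31 0 0 0"

```text
t: 64.25
tool_pos: [403.5, 164.3, 109.1]
tcp_rot: [3.139, -0.0, 1.572]
contact_force: [-0.7, -0.3, -1.2]
opening: 35.3
```

>>> step_arm --pt "0.2 -0.2 -5 0 0 0" --pt "0.2 -0.2 -10 0 0 0" --pt "0.2 -0.2 -15 0 0 0" --pt "0.2 -0.2 -18 0 0 0" --pt "0.2 -0.2 -20 0 0 0" --pt "0.2 -0.2 -20 0 0 0"

```text
t: 65.0
tool_pos: [403.7, 164.2, 89.2]
tcp_rot: [3.139, -0.0, 1.572]
contact_force: [0.4, -0.0, -0.8]
opening: 35.1
```

Home should be at about TCP z 86.5.

>>> step_arm --pt "0 0 -1 0 0 0" --pt "0 0 -2 0 0 0" --pt "0 0 -3 0 0 0" --pt "0 0 -3 0 0 0"

```text
t: 65.5
tool_pos: [403.8, 164.2, 86.3]
tcp_rot: [3.139, -0.0, 1.572]
contact_force: [-0.8, -0.3, -0.3]
opening: 35.1
```

>>> step_arm --pt "0 0 -1 0 0 0" --pt "0 0 -1 0 0 0"

```text
t: 65.75
tool_pos: [403.9, 164.3, 85.8]
tcp_rot: [3.139, -0.001, 1.572]
contact_force: [-1.4, -0.7, 6.1]
opening: 34.8
```

Contact. I'll release, then fetch blank 3 near (513,-304).

>>> step_arm --pt "0 0 0 0 0 0" --pt "0 0 0 0 0 0" --pt "0 0 0 0 0 0" --pt "0 0 15 0 0 0" --pt "0 0 45 0 0 0" --pt "0 0 55 0 0 0" --pt "0 0 55 0 0 0" --jaw 66 --force 20

```text
t: 66.62
tool_pos: [404.6, 164.5, 141.1]
tcp_rot: [3.137, -0.001, 1.572]
contact_force: [0.0, -0.3, -0.6]
opening: 66.0
```

```bash
python3 -c "
from h import *
im,c=snap('side','s25'); o=im[190:270,220:310]; cv2.imwrite('pics/s25z.png',cv2.resize(o[:,:,::-1],(720,640),interpolation=cv2.INTER_CUBIC)[:600]);delta((513.3,-304.1,85),np.pi)
snap('top','t25')"
```

```text
now [403.9 164.2 140.3] delta [ 109.4 -468.3  -55.3] [-0.003  0.002  1.57 ]
```

View pics/s25z.png

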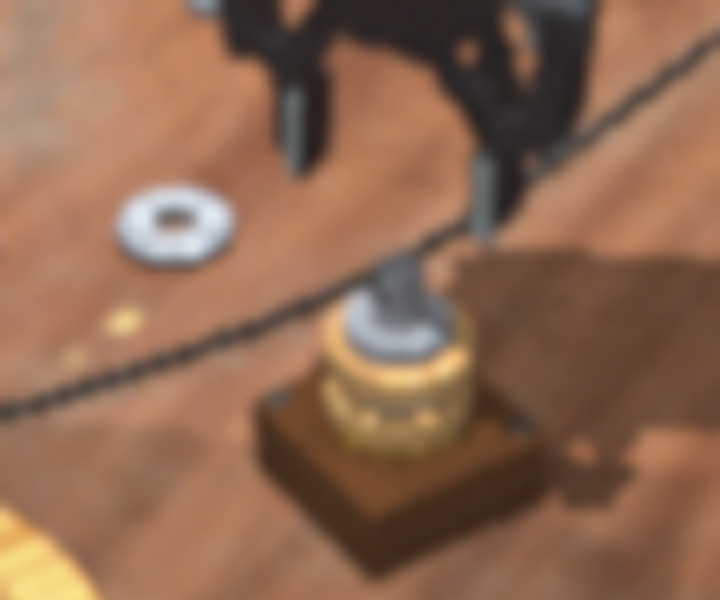

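View pics/t25.png

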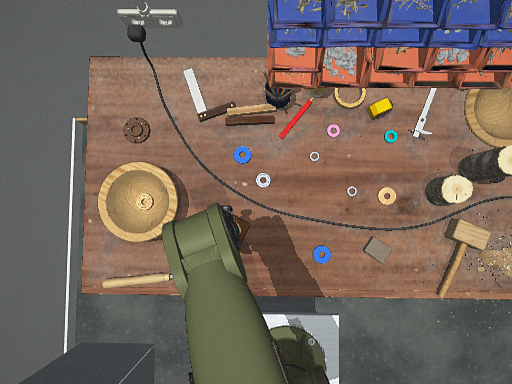

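>>> step_arm --pt "13 -55 0 0 0 0.18" --pt "26 -112 0 0 0 0.36" --pt "39 -168 0 0 0 0.54" --pt "52 -224 0 0 0 0.72" --pt "65 -280 0 0 0 0.9" --pt "78 -336 0 0 0 1.08" --pt "91 -392 0 0 0 1.26" --pt "103 -440 -10 0 0 1.44" --pt "109.5 -468 -35 0 0 1.57" --pt "109.5 -468 -55 0 0 1.57" --pt "109.5 -468 -55 0 0 1.57" --pt "109.5 -468 -55 0 0 1.57"

```text
t: 68.22
tool_pos: [513.1, -303.3, 85.3]
tcp_rot: [3.139, -0.001, -3.142]
contact_force: [0.7, -0.5, 0.4]
opening: 66.2
```

```bash
python3 -c "
from h import *
im,c=snap('wrist','w26'); delta((513.3,-304.1,10.7),np.pi); 
e,m=circ(im,(12,50,120),(35,255,255),(130,120,370,330)); print(e, ray(c,*e[0],10).round(1))"
```

```text
now [ 513.6 -303.4   85.9] delta [ -0.3  -0.7 -75.2] [-0.002  0.    -0.   ]
((268.41973876953125, 197.55892944335938), (92.26570892333984, 128.55433654785156), 68.03498840332031) [ 502.4 -286.7   10. ]
```

View pics/w26.png

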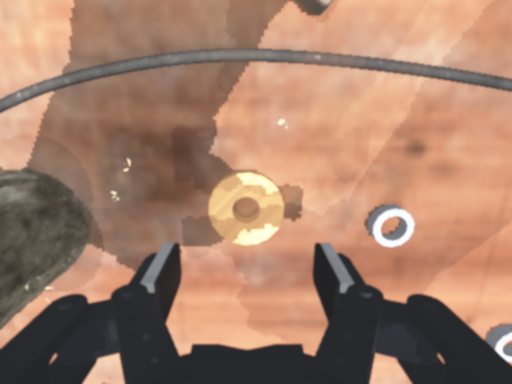

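>>> step_arm --pt "-2.3 -0.3 -30 0 0 0" --pt "-2.3 -0.3 -60 0 0 0" --pt "-2.3 -0.3 -75 0 0 0" --pt "-2.3 -0.3 -75 0 0 0"

```text
t: 68.78
tool_pos: [510.7, -303.5, 10.1]
tcp_rot: [3.139, -0.001, -3.141]
contact_force: [-0.7, 0.2, 0.5]
opening: 65.8
```

>>> step_arm --pt "0 0 0 0 0 0" --pt "0 0 0 0 0 0" --pt "0 0 0 0 0 0" --pt "0 0 0 0 0 0" --jaw 40

```text
t: 69.28
tool_pos: [512.0, -304.6, 11.7]
tcp_rot: [3.14, 0.002, -3.141]
contact_force: [-0.8, -0.5, 7.0]
opening: 52.5
```

>>> step_arm --pt "0 -0.2 0 0 0 0" --pt "0 -0.2 0 0 0 0" --pt "0 -0.2 2 0 0 -0.18" --pt "0 -0.2 2 0 0 -0.36" --pt "0 -0.2 2 0 0 -0.54" --pt "0 -0.2 2 0 0 -0.72" --pt "0 -0.2 2 0 0 -0.9" --pt "0 -0.2 2 0 0 -1.08" --pt "0 -0.2 2 0 0 -1.26" --pt "0 -0.2 1 0 0 -1.44" --pt "0 -0.2 0 0 0 -1.57" --pt "0 -0.2 0 0 0 -1.57" --jaw 68

```text
t: 70.78
tool_pos: [510.8, -304.2, 10.0]
tcp_rot: [3.14, -0.001, 1.573]
contact_force: [-0.2, -0.5, 0.1]
opening: 67.8
```

>>> step_arm --pt "0 0 0 0 0 0" --pt "0 0 0 0 0 0" --pt "0 0 0 0 0 0" --pt "0 0 0 0 0 0" --pt "0 0 0 0 0 0" --jaw 40 --force 40

```text
t: 71.4
tool_pos: [511.0, -304.6, 11.0]
tcp_rot: [3.139, 0.0, 1.574]
contact_force: [-1.8, -0.1, 6.4]
opening: 51.1
```

>>> step_arm --pt "0 0 30 0 0 0" --pt "0 0 80 0 0 0" --pt "-11 46 130 0 0 0" --pt "-23 101 130 0 0 0" --pt "-36 157 130 0 0 0" --pt "-49 213 130 0 0 0" --pt "-62 269 130 0 0 0" --pt "-75 325 130 0 0 0" --pt "-88 381 130 0 0 0" --pt "-100 435 130 0 0 0" --pt "-107 468 130 0 0 0" --pt "-107 468 130 0 0 0" --force 60

```text
t: 72.9
tool_pos: [403.6, 165.6, 140.5]
tcp_rot: [3.139, -0.001, 1.578]
contact_force: [0.5, -0.2, -0.1]
opening: 49.9
```

>>> step_arm --pt "0 0 0 0 0 0" --pt "0 0 0 0 0 0" --pt "0 0 0 0 0 0"

```text
t: 73.28
tool_pos: [404.2, 162.9, 140.3]
tcp_rot: [3.139, -0.0, 1.571]
contact_force: [0.4, 0.0, -0.3]
opening: 49.7
```

```bash
python3 -c "
from h import *
im,c=snap('wrist','w27'); delta((404,163.6,115),np.pi/2)"
```

```text
now [404.2 163.  140.3] delta [ -0.2   0.6 -25.3] [-0.     0.002  0.   ]
```

View pics/w27.png

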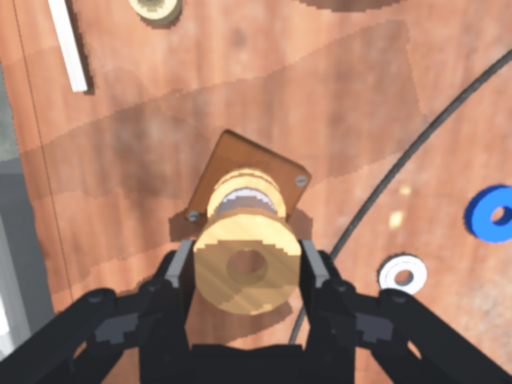

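The ring is level in the grip, with its bore at (246,263). Its home is at TCP z of about 93.

>>> step_arm --pt "-0.2 0.6 -10 0 0 0" --pt "-0.2 0.6 -18 0 0 0" --pt "-0.2 0.6 -22 0 0 0" --pt "-0.2 0.6 -25 0 0 0" --pt "-0.2 0.6 -28 0 0 0" --pt "-0.2 0.6 -31 0 0 0" --pt "-0.2 0.6 -31 0 0 0"

```text
t: 74.2
tool_pos: [403.7, 164.3, 109.1]
tcp_rot: [3.139, -0.0, 1.572]
contact_force: [0.3, 0.0, -0.3]
opening: 49.8
```

>>> step_arm --pt "0.2 -0.2 -5 0 0 0" --pt "0.2 -0.2 -10 0 0 0" --pt "0.2 -0.2 -13 0 0 0" --pt "0.2 -0.2 -15 0 0 0" --pt "0.2 -0.2 -16.5 0 0 0" --pt "0.2 -0.2 -16.5 0 0 0"

```text
t: 74.95
tool_pos: [404.1, 164.1, 92.9]
tcp_rot: [3.139, -0.0, 1.572]
contact_force: [-0.4, 0.2, 0.6]
opening: 49.5
```

>>> step_arm --pt "0 0 -1 0 0 0" --pt "0 0 -1 0 0 0"

```text
t: 75.2
tool_pos: [404.3, 164.2, 92.5]
tcp_rot: [3.138, -0.001, 1.572]
contact_force: [-2.7, -1.2, 7.9]
opening: 49.9
```

Contact at the expected height. I'll release and check.

>>> step_arm --pt "0 0 0 0 0 0" --pt "0 0 0 0 0 0" --pt "0 0 0 0 0 0" --pt "0 0 15 0 0 0" --pt "0 0 45 0 0 0" --pt "0 0 50 0 0 0" --pt "0 0 50 0 0 0" --jaw 66 --force 20

```text
t: 76.08
tool_pos: [404.4, 164.3, 142.4]
tcp_rot: [3.138, -0.001, 1.572]
contact_force: [0.6, 0.6, -0.6]
opening: 65.8
```

```bash
python3 -c "
from h import *
im,c=snap('side','s28'); o=im[190:270,220:310]; cv2.imwrite('pics/s28z.png',cv2.resize(o[:,:,::-1],(720,640),interpolation=cv2.INTER_CUBIC)[:600]);delta((557,75,85),np.pi)"
```

```text
now [403.9 164.1 141.7] delta [153.1 -89.1 -56.7] [-0.002  0.002  1.57 ]
```

View pics/s28z.png

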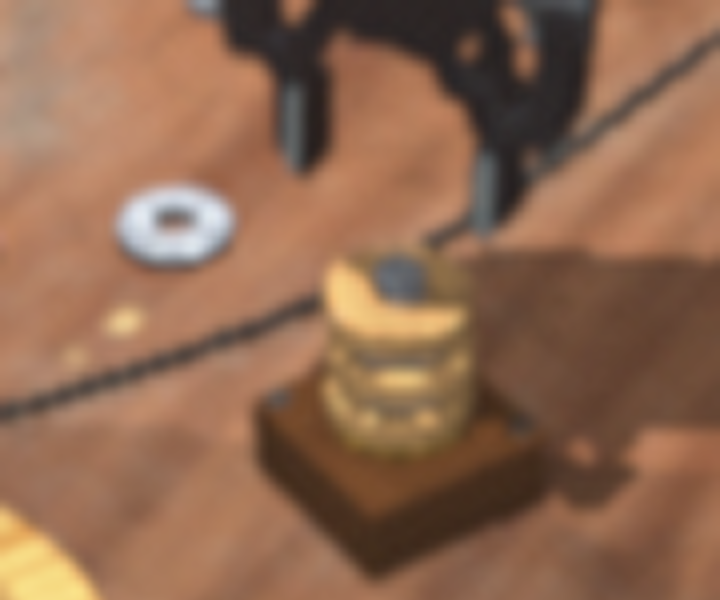

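The stack of three blanks and two spacers is level. Now the collar.

>>> step_arm --pt "50 -29 0 0 0 0.18" --pt "100 -58 0 0 0 0.36" --pt "140 -82 0 0 0 0.54" --pt "153 -89 0 0 0 0.72" --pt "153 -89 -20 0 0 0.9" --pt "153 -89 -40 0 0 1.08" --pt "153 -89 -57 0 0 1.26" --pt "153 -89 -57 0 0 1.44" --pt "153 -89 -57 0 0 1.57" --pt "153 -89 -57 0 0 1.57" --pt "153 -89 -57 0 0 1.57" --jaw 60

```text
t: 77.5
tool_pos: [556.6, 75.1, 84.3]
tcp_rot: [3.139, -0.001, 3.14]
contact_force: [0.3, 0.2, -0.8]
opening: 59.9
```

```bash
python3 -c "
from h import *
im,c=snap('wrist','w29'); delta((557,75,12),np.pi)
e,m=circ(im,(0,0,110),(179,45,255),(150,120,350,290)); print(e, ray(c,*e[0],8).round(1))"
```

```text
now [556.7  75.1  84.4] delta [  0.3  -0.1 -72.4] [-0.002 -0.001  0.001]
((244.31045532226562, 210.08224487304688), (61.56403732299805, 64.73797607421875), 93.76838684082031) [555.5  74.7   8. ]
```

View pics/w29.png

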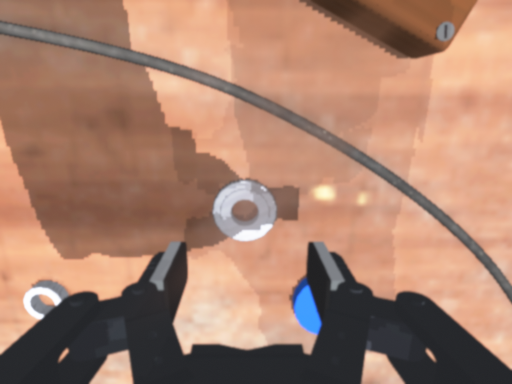

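>>> step_arm --pt "0.3 -1.5 -30 0 0 0" --pt "0.3 -1.5 -60 0 0 0" --pt "0.3 -1.5 -72 0 0 0" --pt "0.3 -1.5 -72 0 0 0"

```text
t: 78.05
tool_pos: [556.6, 73.5, 12.3]
tcp_rot: [3.139, -0.002, 3.142]
contact_force: [-0.1, -0.8, 1.1]
opening: 60.1
```

>>> step_arm --pt "0 0 0 0 0 0" --pt "0 0 0 0 0 0" --pt "0 0 0 0 0 0" --pt "0 0 0 0 0 0" --jaw 34

```text
t: 78.55
tool_pos: [558.3, 73.8, 13.9]
tcp_rot: [3.139, 0.002, -3.141]
contact_force: [-1.8, -0.4, 6.2]
opening: 44.4
```

>>> step_arm --pt "0 0 0 0 0 0" --pt "0 0 0 0 0 0" --pt "0 0 2 0 0 -0.18" --pt "0 0 2 0 0 -0.36" --pt "0 0 2 0 0 -0.54" --pt "0 0 2 0 0 -0.72" --pt "0 0 2 0 0 -0.9" --pt "0 0 2 0 0 -1.08" --pt "0 0 2 0 0 -1.26" --pt "0 0 1 0 0 -1.44" --pt "0 0 0 0 0 -1.57" --pt "0 0 0 0 0 -1.57" --jaw 62

```text
t: 80.05
tool_pos: [557.0, 73.6, 12.5]
tcp_rot: [3.14, -0.0, 1.574]
contact_force: [-0.1, 0.1, 0.2]
opening: 62.4
```

>>> step_arm --pt "0 0 0 0 0 0" --pt "0 0 0 0 0 0" --pt "0 0 0 0 0 0" --pt "0 0 0 0 0 0" --pt "0 0 0 0 0 0" --jaw 34 --force 40

```text
t: 80.68
tool_pos: [557.3, 73.6, 13.2]
tcp_rot: [3.139, -0.0, 1.573]
contact_force: [-2.5, 0.0, 5.5]
opening: 41.8
```

>>> step_arm --pt "0 0 30 0 0 0" --pt "0 0 80 0 0 0" --pt "0 0 129 0 0 0" --pt "-45 26 129 0 0 0" --pt "-95 56 129 0 0 0" --pt "-135 79 129 0 0 0" --pt "-153.3 90 129 0 0 0" --pt "-153.3 90 129 0 0 0" --pt "-153.3 90 129 0 0 0" --pt "-153.3 90 129 0 0 0" --force 60

```text
t: 81.92
tool_pos: [404.9, 163.3, 141.8]
tcp_rot: [3.139, -0.0, 1.571]
contact_force: [0.9, -0.7, -0.6]
opening: 40.8
```

```bash
python3 -c "
from h import *
im,c=snap('wrist','w30'); delta((404,163.7,117),np.pi/2)"
```

```text
now [404.8 163.2 141.7] delta [ -0.8   0.5 -24.7] [-0.     0.003 -0.   ]
```

View pics/w30.png

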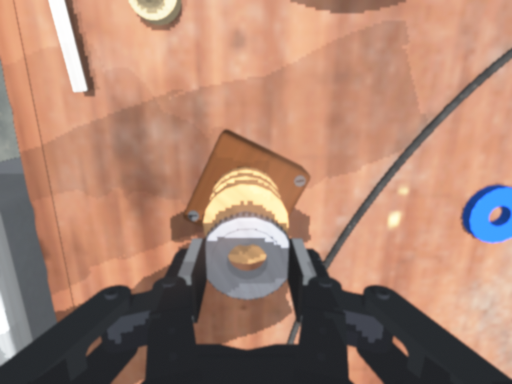

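>>> step_arm --pt "-0.7 0.6 -10 0 0 0" --pt "-0.7 0.6 -17 0 0 0" --pt "-0.7 0.6 -21 0 0 0" --pt "-0.7 0.6 -24 0 0 0" --pt "-0.7 0.6 -27 0 0 0" --pt "-0.7 0.6 -30 0 0 0" --pt "-0.7 0.6 -30 0 0 0"

```text
t: 82.85
tool_pos: [403.2, 164.2, 111.6]
tcp_rot: [3.139, -0.0, 1.572]
contact_force: [0.2, 0.4, -0.9]
opening: 40.4
```

>>> step_arm --pt "0.2 -0.2 -2 0 0 0" --pt "0.2 -0.2 -4 0 0 0" --pt "0.2 -0.2 -5.5 0 0 0" --pt "0.2 -0.2 -5.5 0 0 0"

```text
t: 83.35
tool_pos: [403.5, 164.0, 106.2]
tcp_rot: [3.139, -0.0, 1.572]
contact_force: [0.1, -0.1, -0.9]
opening: 40.4
```

>>> step_arm --pt "0 0 -1 0 0 0" --pt "0 0 -1 0 0 0"

```text
t: 83.6
tool_pos: [403.7, 164.1, 105.7]
tcp_rot: [3.139, -0.001, 1.572]
contact_force: [-1.1, -0.0, 4.5]
opening: 40.8
```

Home contact at the expected 105.7. I'll release, back away and check.

>>> step_arm --pt "0 0 0 0 0 0" --pt "0 0 0 0 0 0" --pt "0 0 0 0 0 0" --pt "0 0 12 0 0 0" --pt "0 0 40 0 0 0" --pt "0 0 70 0 0 0" --pt "0 -40 90 0 0 0" --pt "0 -60 90 0 0 0" --pt "0 -60 90 0 0 0" --pt "0 -60 90 0 0 0" --jaw 66 --force 20

```text
t: 84.85
tool_pos: [403.6, 104.4, 195.5]
tcp_rot: [3.139, -0.001, 1.572]
contact_force: [-0.3, -0.1, -0.4]
opening: 65.9
```

```bash
python3 -c "
from h import *
im,c=snap('wrist','w31');o=im[40:200,160:360]; cv2.imwrite('pics/w31z.png',cv2.resize(o[:,:,::-1],(750,600),interpolation=cv2.INTER_CUBIC))
im,c=snap('side','s31'); o=im[190:270,220:310]; cv2.imwrite('pics/s31z.png',cv2.resize(o[:,:,::-1],(720,640),interpolation=cv2.INTER_CUBIC)[:600])
snap('top','t31')
for z in (42,53,62,73,82,93,100.5,102,108): u,v=proj(c,(404,163.6,z)); print(z,(u-220)*8,(v-190)*8)"
```

```text
42 391.85896850165136 395.0544923776565
53 392.15183152202326 371.69431579165484
62 392.3935457607895 352.41401439420815
73 392.6915747716166 328.6417733244725
82 392.9375716335153 309.01986911048175
93 393.2409045395748 284.82456360243395
100.5 393.44942702913886 268.1917972935021
102 393.4912988587216 264.8518968452033
108 393.65934768922034 251.44750611487325
```

View pics/w31z.png

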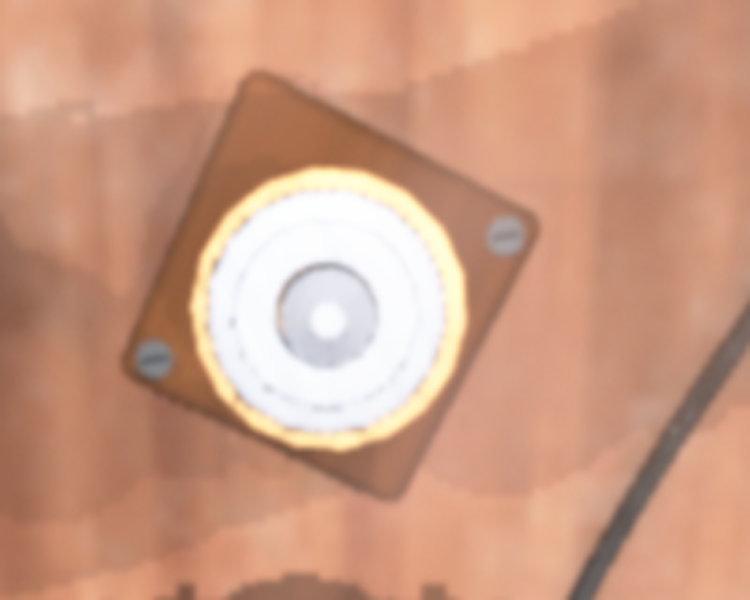

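View pics/s31z.png

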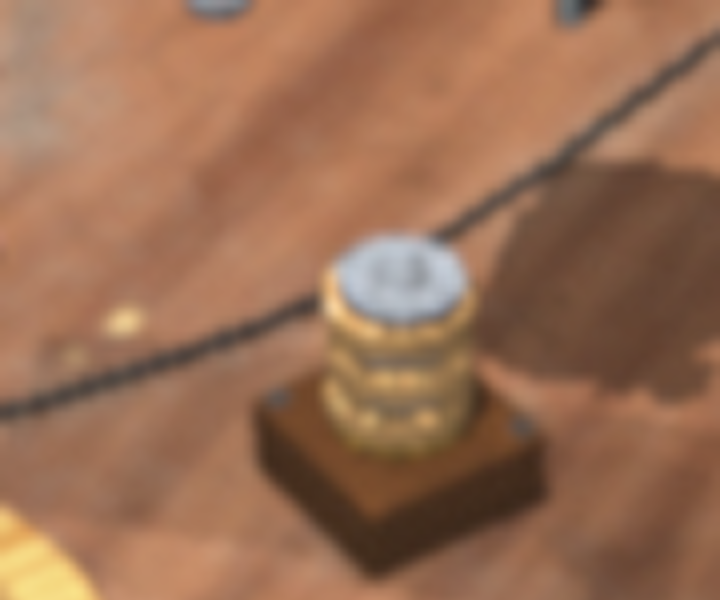

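View pics/t31.png

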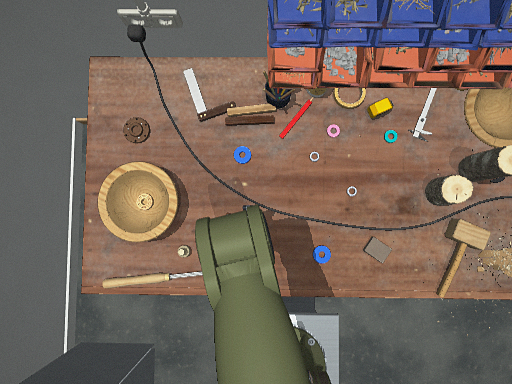

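```bash
python3 -c "
from h import *
print(ticket.job_done())"
```

```text
the job is handed in; nothing more can be done
None
```

The changeover is finished and handed in at about 85 s. The hand-in gave no verdict.

- **Result:** From the flange up, the mandrel carries blank, spacer, blank, spacer, blank, collar. The finished wheel lies flat in the bowl. All three blanks were there, so both sleeves stay on the bench.
- **Last checks:**
  - Blank 1 was let go about 9 mm above the flange because of the gripper body's clearance. Its seating was judged by picture, and by the rings above it stopping at the right heights.
  - Each other ring met contact within about 1 mm of its home height.
  - The side and wrist pictures show the stack level, centred and released.
  - The top picture shows the wheel in the bowl, with the skittle and sanding block where they started.
- **Went wrong on the way:**
  - My first grip lifted the collar and wheel together. I set both on the bench, took the collar off the wheel, then put the wheel in the bowl.
  - One turn ran into the last joint's limit, and a finger pressed on the collar with about 65 N.
  - A finger also touched the cable while gripping the wheel.
- **Readings that disagreed:** The opening read about 2 to 5 mm low under grip, and the wrist camera was about 1.5 mm off. I found the post by squeezing it in two directions and centred each ring for the stack the same way.

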